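Press the end plugs of the data loggers home on the crank press

TASK

The white temperature loggers have had new batteries and their black end plugs are only started. Pull the crank out of its stand, set it in the socket of the press and turn it until its square drops in; lay every logger in a nest of the carriage with its plug toward the ram, then crank clockwise at an even pace of at most half a turn a second, never letting it race past the heavy point of a turn, until the carriage is at the far end of its feed and every plug is pressed fully home. Lay the finished loggers flat in the larger, grey sorting tray, and leave the mouse where it is.

Things in the scene. Friction and masses are not known exactly. Their poses are not given: they have to be found in the camera images.
- crank_boss (a point): Middle of the crank's boss: upright block 22 x 22 mm, 40 mm tall, in line with the stem. z is the stem's upward axis, x points along the arm to the knob; flats face x and y. Under the boss lies the arm (18 mm wide, 10 mm thick, top 20 mm below this point; a counterweight under its other end), under that the square steel stem (14 x 14 mm; its end is 82 mm below this point). Loose, about 0.23 kg
- crank_tip (a point): Centre of the lower end of the crank's stem, axes as for crank_boss. The last 4 mm are a 10.5 mm square pilot; above it the stem is 14 mm square. The crank is loose and stays in the socket by its weight alone
- crank_knob (a point): Middle of the crank's knob: upright brown sleeve 21 mm thick, 38 mm tall, 81 mm above the stem's end and 60 mm from the stem's axis; it turns freely on its pin
- crank_stand: Fixed small grey cup on a round foot, 35 mm across, rim 48 mm above the desk; at the start the crank stands upright in it, with a little play, its stem 42 mm deep. Origin: centre of the foot's underside, on the desk
- drive (a point): Centre of the mouth of the press's socket, on the axis of its upright spindle (z up), atop a round steel hub 40 mm across. x points away from the carriage. Mouth: round recess 24 mm wide, 6 mm deep; under it a square hole 16 mm wide, 36 mm deep, whose angle differs from start to start and is not told. The stem fits in four positions a turn, with 8 degrees of play either way
- press: The fixed press; x points from the nests to the ram and socket, y along the carriage. Crank unturned, the stem sits on the ledge under the recess (crank_tip about 10 mm below drive); turned to fit, it drops 32 mm more (crank_tip 42 mm below drive) and then turns the spindle. Bed 316 mm long (y), housing up to 79 mm high, hub up to 112 mm. Origin: under the ram, level with the nests' pads
- carriage (a joint): Feed of the carriage (m): about 0 at the loading end (left), 0.050 more per clockwise turn of the crank (seen from above); stop at 0.157. Each turn the ram comes 23 mm out to the anvil bar against a spring: farthest at 0.025, 0.075, 0.125, when nests 1, 2, 3 pass it, drawn back at 0, 0.05, 0.1, 0.15. The last quarter turn before it is farthest is heavy (15 N at the knob), then the spring helps
- nest_1 (a point): Where the middle of a logger lies in nest 1, the right-hand nest, pressed first; x points to the ram, z up. The logger lies along x on a black pad (16 mm wide, top 8 mm below this point, carriage plate 14 mm lower) between four steel guides 26 mm apart in y that stand 10 mm above the pad; between front and rear guides x = -21 to 19 mm is free for fingers
- nest_2 (a point): The same for nest 2, the middle one, 50 mm to the left (+y) of nest 1. In every nest the anvil bar's face is 35 mm toward -x from this point and the drawn-back ram's face 51 mm toward +x. A logger may lie up to 2 mm nearer the bar or 8 mm farther from it: the ram pushes it against the bar and then presses its plug
- nest_3 (a point): The same for nest 3, the left-hand one, 100 mm to the left of nest 1. The nests travel with the carriage
- logger_1_mid (a point): Middle of logger 1: white plastic housing 64 mm long (x), 22 mm wide (y), 16 mm high (z up), 0.06 kg; its black end plug is at the +x end. It starts flat on the mat, plug end away from the robot (+x within 0.5 rad of the world's x). Two or three loggers are present; an absent one reads None
- logger_2_mid (a point): The same for logger 2
- logger_3_mid (a point): The same for logger 3
- plug_1 (a joint): How far the plug of logger 1 is pressed in (m): 0 = 6 mm proud of the housing, 0.006 = flush. It is stiff (22 N) and stays where it is pushed
- plug_2 (a joint): The same for logger 2
- plug_3 (a joint): The same for logger 3
- sorting_tray: Shallow plain grey open tray, 200 mm (x) by 110 mm (y), 18 mm high, walls 3 mm, floor 3 mm thick; origin: centre of its underside. Loose (0.25 kg) on the desk to the right of the press; a smaller dark tray farther right is a bystander
- mouse: Black computer mouse behind the press, a bystander; origin: centre of its underside
Not all that is in view belongs to the job. What is shaped like the part that bears logger_1_mid but green or yellow is not meant.

How it is judged:
On the way, in this order (a step that is already met when the one before it is completed fails the run):
1. every logger lies flat in a nest of the carriage with its plug toward the ram, while the carriage is still at the loading end (z of logger_1_mid in the frame of nest_2 between -0.004 and 0.004 m and x of logger_1_mid in the frame of nest_2 between -0.008 and 0.012 m and y of logger_1_mid in the frame of nest_2 between -0.058 and 0.058 m and angle between the x axis of each of logger_1_mid, logger_2_mid, logger_3_mid and the x axis of nest_2, either way round below 0.15 rad and x of drive in the frame of logger_1_mid above 0.05 m and z of logger_2_mid in the frame of nest_2 between -0.004 and 0.004 m and x of logger_2_mid in the frame of nest_2 between -0.008 and 0.012 m and y of logger_2_mid in the frame of nest_2 between -0.058 and 0.058 m and x of drive in the frame of logger_2_mid above 0.05 m and z of logger_3_mid in the frame of nest_2 between -0.004 and 0.004 m and x of logger_3_mid in the frame of nest_2 between -0.008 and 0.012 m and y of logger_3_mid in the frame of nest_2 between -0.058 and 0.058 m and x of drive in the frame of logger_3_mid above 0.05 m and value of joint carriage below 0.012 m), for 0.2 s.
2. the carriage has been cranked to the far end, with the crank's square down in the socket and every plug pressed home (value of joint carriage above 0.138 m and z of crank_tip in the frame of drive below -0.03 m and horizontal distance between crank_tip and drive below 0.012 m and value of joint each of plug_1, plug_2, plug_3 above 0.0045 m), for 0.2 s.
At the end, for the whole second after the job is handed in: Every logger lies flat in the sorting tray, inside its walls and at rest, with its plug pressed in to within 1.5 mm of flush; the carriage is at the far end (feed over 0.138 m) (value of joint each of plug_1, plug_2, plug_3 above 0.0045 m and x of logger_1_mid in the frame of sorting_tray between -0.095 and 0.095 m and y of logger_1_mid in the frame of sorting_tray between -0.05 and 0.05 m and z of logger_1_mid in the frame of sorting_tray between 0.005 and 0.0155 m and angle between each of logger_1_mid, logger_2_mid, logger_3_mid's own z axis and vertical below 0.2 rad and x of logger_2_mid in the frame of sorting_tray between -0.095 and 0.095 m and y of logger_2_mid in the frame of sorting_tray between -0.05 and 0.05 m and z of logger_2_mid in the frame of sorting_tray between 0.005 and 0.0155 m and x of logger_3_mid in the frame of sorting_tray between -0.095 and 0.095 m and y of logger_3_mid in the frame of sorting_tray between -0.05 and 0.05 m and z of logger_3_mid in the frame of sorting_tray between 0.005 and 0.0155 m and value of joint carriage above 0.138 m); the robot touches nothing.
It fails at once if the crank races: the carriage moves faster than 0.035 m/s (velocity of joint carriage above 0.035 m/s or velocity of joint carriage below -0.035 m/s).
It fails at once if the mouse is pushed more than 30 mm (distance of mouse from where it was at the start of the episode above 0.03 m).
Of logger_1, logger_2, logger_3 only 2 to 3 are there at a start; the rules pass over those that are not, and their reading is None.
At some moment in a run one of sorting_tray may be knocked a few centimetres aside while the robot is not near it.
Once in a run the grip may slacken for a moment while it holds something.
It also fails if it takes over 210 s, if anything falls off the work surface, if the arm or the gripper's body presses on something with over 40 N, if the wrist force passes 120 N, or if a joint passes its speed limit or range.

ROBOT

A 7-joint arm with a two-finger parallel gripper is mounted at the origin on a cart in front of the work surface, level with it; the furniture and walls round the work are solid. World frame = base frame: x ahead of the robot, y to its left, z up, the work surface at z = 0. Lengths are in m, angles in rad, forces in N, time in s.
With the tool pointing down it reaches from about 0.4 to 0.875 m from the base axis. Payload 6.5 kg.
Tool frame: the origin (TCP) lies at the very end of the fingers, on their centre line; the grasp point (between the pads) lies 19 mm behind it; z points along the fingers, y is the line along which they close (so a half turn about z gives the same grasp; the last joint's range is limited). The gripper opens to 88 mm and grips with 3 to 60 N. Pads are 18 mm wide; open, the fingers measure 123 mm over their backs; the gripper's body (75 mm by 187 mm) begins 45 mm behind the grasp point.
Start: joints at [-1.239, 0.536, -0.004, 1.538, 0.003, 1.067, -0.071], TCP at [0.252, 0.599, 0.239] pointing down, gripper open.
Joint ranges: [-2.7, 2.7], [-0.37, 2.16], [-1.27, 1.26], [0.24, 2.4], [-1.31, 4.45], [0.19, 1.91], [-2.76, 2.76]. Speed limits (rad/s): [2.39, 2.39, 3.14, 3.14, 3.14, 3.14, 3.14].

INTERFACE

Orientations are given as a rotation vector (axis times angle).
In Python, from rig import arm, viewer, order gives the robot as it stands.
- The arm moves only by the shell command python3 -m crank 'ROWS' [FORCE]. ROWS is JSON, a list of rows, each a list of 3 entries, a list of its own where there are three numbers: the turn, a rotation vector about the world's x, y, z in rad, then the shift along the world's x, y, z in mm, then the opening, from -1 (shut) to 1 (fully open), so that 0 is half open. In form: [[[ax, ay, az], [dx, dy, dz], jaw], ...]. A call has 1 to 5 rows; each row shifts and turns the commanded pose from where the row before left it; what a row does not reach is not made up. A row lasts 1/10 s, in which the tool goes at most 50 mm and 8.59 degrees, less where a joint would pass 70% of its speed; a pose out of reach is approached as far as the arm can. A call with a gripper value outside its range is refused whole. The fingers move at their own pace and stop on an object; FORCE is the grip in N (left out, the last holds). Time passes only in rows, so rows that do not move let the fingers close. It gives the time, the measured TCP pose, the force, the opening and the grip force at its end, in the units of the state.
- arm.get_state(): the state, without advancing time (a new reading comes with each control period).
- viewer.capture(name): name is "scene" or "top" or "wrist"; returns (picture, depth): 420x560x3 uint8, red, green, blue; 420x560 float32, m along the optical axis (not along the pixel's ray), 0 where there is no reading.
- viewer.camera_info(name): a dict with "fx", "fy", "cx", "cy" (pixels), "rvec" (rotation vector, rad) and "tvec" (3), from world to camera coordinates, as OpenCV has them. Camera axes: x right, y down, z forward; pixel columns grow to the right and rows downward; lengths in m; the calibration is good to about 2 mm. A picture is of the moment at which its call begins: read the wrist's pose just before it. camera_info takes no time and is no camera call; for the wrist camera it gives the pose at the moment of the call.
- order.hand_in(): hands the job in; it is judged then, once.
The state is a dict: "time": time; "qpos": joint angles; "dq": joint speeds; "joint_efforts": joint torques, N m; "tcp_pos": TCP position; "tool_rot": TCP orientation; "force": force on the tool from outside, world axes, zero at the start; "torque": the same for the moment, N m; "gripper_width": opening from 0.0 (shut) to 1.0 (fully open); "finger_force": force on a finger pad.
Only numpy, scipy, OpenCV 4.12 (cv2) and the standard library are available. Lean on these libraries where they do the work, as an engineer would, in place of code of your own. Each camera call takes 0.05 s, during which the arm holds its last target. There are 200 camera calls.

## Working session

There is one attempt and no reset: what is moved stays moved. The work goes in short steps, Python scripts to look and compute and a shell command to move; the robot and the scene stay as the last step left them, time stands still between calls to the robot, and variables do not carry over. Pictures are saved under pics/ and viewed, at most 14 in all, crops included, and the job is handed in when it is done.

```bash
ls; mkdir -p pics; cat > h.py <<'E'
import numpy as np, cv2
from rig import arm, viewer, order
def cap(n,save=None):
    p,d=viewer.capture(n)
    if save: cv2.imwrite('pics/'+save,cv2.cvtColor(p,cv2.COLOR_RGB2BGR)); np.save('pics/'+save+'.npy',d)
    return p,d
def world(n,u,v,d=None,z=None,ci=None):
    c=ci or viewer.camera_info(n); R=cv2.Rodrigues(np.array(c['rvec'],float))[0]; t=np.array(c['tvec'],float).ravel()
    r=np.array([(u-c['cx'])/c['fx'],(v-c['cy'])/c['fy'],1.])
    o=-R.T@t; w=R.T@r
    if z is not None: return o+w*(z-o[2])/w[2]
    return o+w*d
def pix(n,P):
    c=viewer.camera_info(n); K=np.array([[c['fx'],0,c['cx']],[0,c['fy'],c['cy']],[0,0,1.]])
    return cv2.projectPoints(np.array(P,float).reshape(-1,1,3),np.array(c['rvec'],float),np.array(c['tvec'],float),K,None)[0].reshape(-1,2)
E
python3 - <<'E'
from h import *
s=arm.get_state(); print({k:np.round(v,3) for k,v in s.items()})
cap('scene','scene0.png'); cap('top','top0.png')
for n in('scene','top','wrist'):
    c=viewer.camera_info(n);R=cv2.Rodrigues(np.array(c['rvec'],float))[0];print(n,c['fx'],-R.T@np.array(c['tvec']).ravel(),R[2])
E
```

```text
pics
{'time': np.float64(0.0), 'qpos': array([-1.239,  0.537, -0.004,  1.539,  0.003,  1.067, -0.071]), 'dq': array([-0.001,  0.001, -0.002, -0.001, -0.   , -0.001, -0.002]), 'joint_efforts': array([-0.0000e+00, -5.7097e+01,  9.9000e-01, -2.5161e+01, -5.6000e-02,
        1.8000e-02,  0.0000e+00]), 'tcp_pos': array([0.252, 0.599, 0.238]), 'tool_rot': array([-6.21e-01, -3.08e+00,  3.00e-03]), 'force': array([-0.684, -0.444, -0.394]), 'torque': array([-0.009, -0.024, -0.032]), 'finger_force': np.float64(0.0), 'gripper_width': np.float64(1.001)}
scene 547.046548179173 [ 0.82702925 -0.46782169  1.30389149] [-0.18361742  0.44476836 -0.87662178]
top 413.1784368995121 [0.4026735  0.10251644 1.44401647] [ 0.11358745  0.00143826 -0.99352696]
wrist 327.7490532757223 [0.18406671 0.62742847 0.38398235] [ 0.26292491 -0.1104854  -0.95846934]
```

View pics/scene0.png

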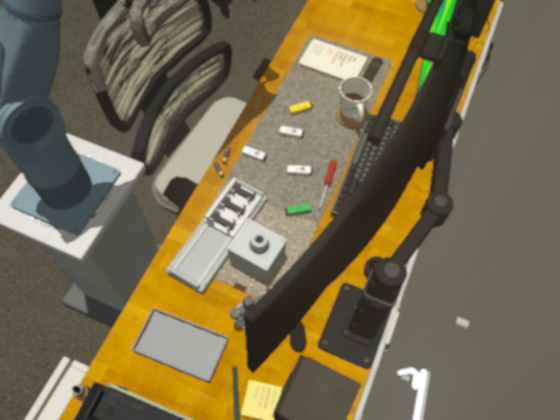

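View pics/top0.png

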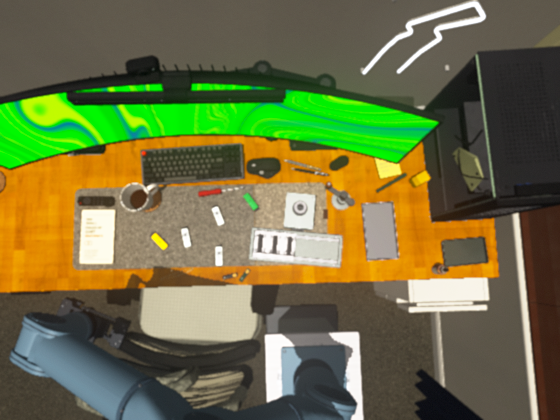

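The top view shows the white loggers at about (217,215), (186,238) and (219,257), with yellow (159,241) and green (251,201) decoys. The press is at (300,210), the crank and stand at (341,196), and the grey tray at (380,230). The dark tray at (464,250) is a bystander. Next I'll check these in a close crop.

```bash
python3 - <<'E'
from h import *
im=cv2.imread('pics/top0.png'); d=np.load('pics/top0.png.npy')
c=cv2.resize(im[150:290,140:410],None,fx=2.95,fy=2.95,interpolation=cv2.INTER_CUBIC); cv2.imwrite('pics/top0c.png',c)
for n,u,v in [('L1',217,215),('L2',186,238),('L3',219,257),('yel',159,241),('green',251,201),('hub',300,207),('crank',341,196),('tray',380,230),('m1',264,166),('m2',339,163),('desk',345,275),('monR',437,125),('mat',120,200)]:
    print(n,world('top',u,v,d=d[v,u]).round(3))
E
```

```text
L1 [0.561 0.316 0.013]
L2 [0.484 0.424 0.016]
L3 [0.415 0.31  0.02 ]
yel [0.476 0.517 0.016]
green [0.606 0.196 0.015]
hub [0.573 0.029 0.074]
crank [ 0.602 -0.106  0.097]
tray [ 0.493 -0.251 -0.001]
m1 [0.723 0.147 0.042]
m2 [ 0.734 -0.118  0.009]
desk [ 0.341 -0.121  0.001]
monR [ 0.694 -0.263  0.533]
mat [ 0.626  0.661 -0.001]
```

View pics/top0c.png

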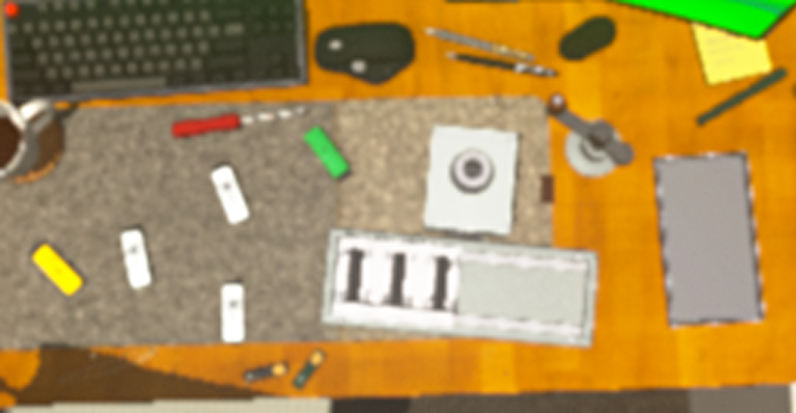

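```bash
python3 - <<'E'
from h import *
d=np.load('pics/top0.png.npy')
f=lambda cx,cy,z:world('top',140+cx/2.95,150+cy/2.95,z=z)
b=f(600,133,.108);k=f(557,103,.106);print('boss',b,'knob',k,np.hypot(*(b-k)[:2]),np.degrees(np.arctan2(*(k-b)[1::-1])))
print('foot',f(592,150,.01),'hub',f(471,170,.112))
for n,c in dict(A=(330,230),B=(597,252),C=(590,345),D=(322,322)).items():
    q=f(*c,.03); u,v=int(140+c[0]/2.95),int(150+c[1]/2.95); print(n,q.round(3), 'depth z',world('top',u+0,v+0,d=d[v,u]).round(3))
# z over press region, monitor clearance
vv,uu=np.mgrid[0:420,0:560]; c=viewer.camera_info('top')
for nm in('top','scene'):
    d=np.load(f'pics/{nm}0.png.npy');c=viewer.camera_info(nm);R=cv2.Rodrigues(np.array(c['rvec'],float))[0];t=np.array(c['tvec']).ravel()
    P=(np.stack([(uu-c['cx'])/c['fx']*d,(vv-c['cy'])/c['fy']*d,d],-1)-t)@R
    for y in np.arange(-.5,.6,.1):
        m=(abs(P[...,1]-y)<.05)&(P[...,2]>.13)&(P[...,0]>.4)&(d>0)&(P[...,0]<1.2)
        if m.any():
            x=P[m]; i=x[:,0].argmin(); print(nm,round(y,1),'xmin pt',x[i].round(3),'zmin',x[:,2].min().round(3))
E
```

```text
boss [ 0.60343942 -0.111857    0.108     ] knob [ 0.63888606 -0.06599599  0.106     ] 0.057962884741740495 52.29904404773306
foot [ 0.5980695  -0.11713379  0.01      ] hub [0.56594835 0.03257479 0.112     ]
A [0.511 0.195 0.03 ] depth z [ 0.516  0.2   -0.   ]
B [ 0.476 -0.114  0.03 ] depth z [ 0.479 -0.117  0.002]
C [ 0.369 -0.101  0.03 ] depth z [ 0.372 -0.106 -0.001]
D [0.405 0.206 0.03 ] depth z [0.405 0.209 0.002]
top -0.5 xmin pt [ 0.513 -0.452  0.156] zmin 0.13
top -0.4 xmin pt [ 0.513 -0.443  0.247] zmin 0.13
top -0.3 xmin pt [ 0.682 -0.267  0.207] zmin 0.13
top -0.2 xmin pt [ 0.688 -0.248  0.198] zmin 0.13
top -0.1 xmin pt [ 0.721 -0.149  0.194] zmin 0.131
top -0.0 xmin pt [ 0.748 -0.045  0.197] zmin 0.167
top 0.1 xmin pt [0.75  0.091 0.562] zmin 0.186
top 0.2 xmin pt [0.75  0.165 0.562] zmin 0.183
top 0.3 xmin pt [0.753 0.259 0.568] zmin 0.182
top 0.4 xmin pt [0.754 0.358 0.562] zmin 0.185
top 0.5 xmin pt [0.756 0.459 0.559] zmin 0.184
scene -0.5 xmin pt [ 0.516 -0.453  0.453] zmin 0.434
scene -0.4 xmin pt [ 0.515 -0.433  0.452] zmin 0.425
scene -0.3 xmin pt [ 0.683 -0.269  0.204] zmin 0.136
scene -0.2 xmin pt [ 0.702 -0.25   0.553] zmin 0.131
scene -0.1 xmin pt [ 0.734 -0.149  0.554] zmin 0.13
scene -0.0 xmin pt [ 0.761 -0.049  0.552] zmin 0.131
scene 0.1 xmin pt [0.752 0.085 0.567] zmin 0.13
scene 0.2 xmin pt [0.753 0.154 0.567] zmin 0.13
scene 0.3 xmin pt [0.755 0.269 0.566] zmin 0.13
scene 0.4 xmin pt [0.756 0.352 0.57 ] zmin 0.131
scene 0.5 xmin pt [0.786 0.54  0.199] zmin 0.13
```

Positions fit the given sizes: boss-knob distance is 58 mm against 60 given, and bed length is 311 mm against 316. The crank is the only one in view. I'll move above it.

```bash
python3 -m crank '[[[0,0,-0.09],[17,-35,0],1],[[0,0,-0.09],[17,-35,0],1],[[0,0,-0.09],[17,-35,0],1],[[0,0,-0.09],[17,-35,0],1],[[0,0,-0.09],[17,-35,0],1]]' && python3 -m crank '[[[0,0,-0.09],[17,-35,0],1],[[0,0,-0.09],[17,-35,0],1],[[0,0,-0.09],[17,-35,0],1],[[0,0,-0.09],[17,-35,0],1],[[0,0,-0.09],[17,-35,0],1]]' && python3 -m crank '[[[0,0,-0.09],[17,-35,0],1],[[0,0,-0.09],[17,-35,0],1],[[0,0,-0.09],[17,-35,0],1],[[0,0,-0.09],[17,-35,0],1],[[0,0,-0.09],[17,-35,0],1]]' && python3 -m crank '[[[0,0,-0.09],[17,-35,0],1],[[0,0,-0.09],[17,-35,0],1],[[0,0,-0.09],[17,-35,0],1],[[0,0,-0.09],[12,-35,0],1],[[0,0,-0.09],[0,-20,0],1]]'
cat >> h.py <<'E'
def tool():
    s=arm.get_state(); R=cv2.Rodrigues(np.array(s['tool_rot'],float))[0]
    print('t',round(s['time'],2),'tcp',np.round(s['tcp_pos'],4),'xaz',round(float(np.degrees(np.arctan2(R[1,0],R[0,0]))),2),'z',R[:,2].round(4),'F',np.round(s['force'],1),'w',round(float(s['gripper_width'])*88,1),'ff',round(float(s['finger_force']),1),'q7',np.round(s['qpos'][6],2))
def wcap(save):
    c=viewer.camera_info('wrist'); p,d=cap('wrist',save); np.savez('pics/'+save+'.npz',**{k:np.array(v) for k,v in c.items()}); return p,d
def wld(save,u,v,z=None):
    q=dict(np.load('pics/'+save+'.npz')); d=np.load('pics/'+save+'.npy')
    return world('wrist',u,v,d=d[int(round(v)),int(round(u))],z=z,ci=q)
def P3(save):
    q=dict(np.load('pics/'+save+'.npz')); d=np.load('pics/'+save+'.npy')
    vv,uu=np.mgrid[0:420,0:560]; R=cv2.Rodrigues(q['rvec'].astype(float))[0]
    return (np.stack([(uu-q['cx'])/q['fx']*d,(vv-q['cy'])/q['fy']*d,d],-1)-q['tvec'].ravel())@R
E
python3 - <<'E'
from h import *
tool(); wcap('w1.png')
E
```

```text
time: 0.6
tcp_pos: [0.3371, 0.4225, 0.2384]
tool_rot: [-1.297, -2.861, 0.001]
force: [1.2, -0.4, 0.8]
gripper_width: 1.0
finger_force: 0.0
time: 1.1
tcp_pos: [0.4221, 0.2477, 0.2386]
tool_rot: [-1.903, -2.5, 0.0]
force: [0.1, -0.3, 0.8]
gripper_width: 0.999
finger_force: 0.0
time: 1.6
tcp_pos: [0.507, 0.0728, 0.2386]
tool_rot: [-2.412, -2.012, 0.0]
force: [-0.1, 0.2, -0.4]
gripper_width: 0.999
finger_force: 0.0
time: 2.1
tcp_pos: [0.5705, -0.0892, 0.2386]
tool_rot: [2.801, 1.418, -0.001]
force: [-0.9, -0.2, 0.2]
gripper_width: 1.0
finger_force: 0.0
t 2.1 tcp [ 0.5705 -0.0892  0.2386] xaz 53.71 z [ 4.0e-04 -1.9e-03 -1.0e+00] F [-0.9 -0.2  0.2] w 88.0 ff 0.0 q7 -0.29
```

View pics/w1.png

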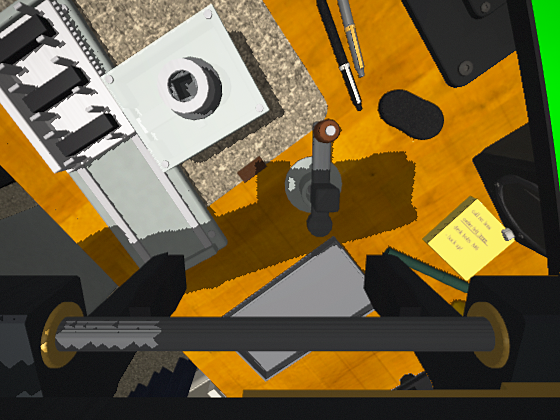

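```bash
python3 - <<'E'
from h import *
P=P3('w1.png'); 
def near(c,r,z0,z1):
    m=(np.hypot(P[...,0]-c[0],P[...,1]-c[1])<r)&(P[...,2]>z0)&(P[...,2]<z1); q=P[m]
    print(m.sum(),'mean',q.mean(0).round(4),'mid',((q.max(0)+q.min(0))/2).round(4),'ext',np.ptp(q,axis=0).round(3)); return m
for u,v in[(325,192),(327,130),(193,88),(150,120),(183,95)]: print(u,v,P[v,u].round(4))
b=near((.603,-.112),.025,.1,.116); k=near((.639,-.066),.02,.098,.115); near((.566,.033),.03,.105,.12)
for m in(b,k):
    v,u=np.nonzero(m); print('px',u.mean(),v.mean())
im=cv2.imread('pics/w1.png')
a=cv2.resize(im[50:130,150:240],None,fx=6,fy=6,interpolation=cv2.INTER_CUBIC); e=cv2.resize(im[110:240,280:360],None,fx=3.69,fy=3.69,interpolation=cv2.INTER_CUBIC)
cv2.imwrite('pics/w1c.png',np.hstack([a[:479],e[:479]]))
E
```

```text
325 192 [ 0.6118 -0.1078  0.1042]
327 130 [ 0.6425 -0.0649  0.1045]
193 88 [ 0.6142 -0.0296  0.3845]
150 120 [0.5219 0.033  0.0791]
183 95 [0.5609 0.0301 0.0865]
585 mean [ 0.6092 -0.1142  0.1042] mid [ 0.6091 -0.1144  0.1037] ext [0.027 0.027 0.007]
263 mean [ 0.6435 -0.0671  0.1006] mid [ 0.644  -0.0669  0.102 ] ext [0.016 0.017 0.008]
1763 mean [0.5698 0.0308 0.1109] mid [0.5694 0.0306 0.1098] ext [0.04 0.04 0.01]
px 326.5094017094017 199.42735042735043
px 328.7642585551331 131.18250950570342
```

View pics/w1c.png

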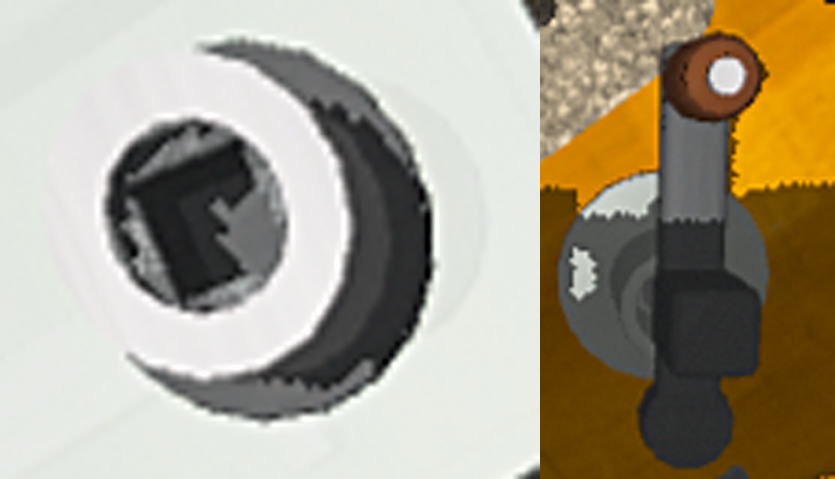

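```bash
python3 - <<'E'
from h import *
g=lambda x,y:wld('w1.png',150+x/6,50+y/6,z=.106)[:2]
A,B,C=g(128,190),g(185,303),g(243,140)
az=lambda d:np.degrees(np.arctan2(d[1],d[0]))
print(az(A-B),np.hypot(*(A-B)),az(C-A),np.hypot(*(C-A)),(az(A-B))%90,az(C-A)%90, 'centre',(B+C)/2)
P=P3('w1.png')
# bed edge / housing orientation: housing top edges
m=(abs(P[...,2]-.079)<.004)&(np.hypot(P[...,0]-.57,P[...,1]-.03)<.12); 
r=cv2.minAreaRect(P[m][:,:2].astype(np.float32)*1000);print(r)
for n,u,v in[('pad',28,35),('pad',60,85),('pad',92,135)]: print(n,P[v,u].round(4))
E
```

```text
78.01690733063828 0.015494793673125135 -14.883302972102019 0.01678071211398642 78.01690733063828 75.11669702789798 centre [0.56997171 0.02944053]
((576.3295288085938, 7.376228332519531), (142.1153564453125, 148.61746215820312), 83.48881530761719)
pad [0.4718 0.1635 0.0451]
pad [0.4628 0.1164 0.0434]
pad [0.4538 0.0642 0.0434]
```

```bash
python3 -m crank '[[[0,0,0],[20,-12.5,0],0],[[0,0,0],[18.5,-12.5,0],0],[[0,0,0],[0,0,-30],0],[[0,0,0],[0,0,-30],0],[[0,0,0],[0,0,-30],0]]' 30 && python3 -m crank '[[[0,0,0],[0,0,-30],0],[[0,0,0],[0,0,-20],0],[[0,0,0],[0,0,-13],0],[[0,0,0],[0,0,-12],0],[[0,0,0],[0,0,0],0]]' && python3 -m crank '[[[0,0,0],[0,0,0],-1],[[0,0,0],[0,0,0],-1],[[0,0,0],[0,0,0],-1],[[0,0,0],[0,0,0],-1],[[0,0,0],[0,0,0],-1]]'
```

```text
time: 2.65
tcp_pos: [0.6081, -0.1099, 0.1474]
tool_rot: [-2.797, -1.43, 0.0]
force: [0.8, 0.1, -0.7]
gripper_width: 0.574
finger_force: 0.0
time: 3.15
tcp_pos: [0.6076, -0.1103, 0.0726]
tool_rot: [-2.797, -1.428, 0.002]
force: [0.8, 0.2, 0.0]
gripper_width: 0.497
finger_force: 0.0
time: 3.65
tcp_pos: [0.6092, -0.1112, 0.0747]
tool_rot: [2.797, 1.427, 0.002]
force: [0.2, -0.5, 4.2]
gripper_width: 0.243
finger_force: 29.9
```

```bash
python3 -m crank '[[[0,0,0],[0,0,0],-1],[[0,0,0],[0,0,10],-1],[[0,0,0],[0,0,15],-1],[[0,0,0],[0,0,20],-1],[[0,0,0],[0,0,25],-1]]' 45 && python3 -m crank '[[[0,0,0],[0,0,25],-1],[[0,0,0],[0,0,25],-1],[[0,0,0],[0,0,25],-1],[[0,0,0],[0,0,10],-1],[[0,0,0],[0,0,0],-1]]'
python3 - <<'E'
from h import *
tool(); wcap('w2.png'); P=P3('w2.png')
im=cv2.imread('pics/w2.png'); cv2.imwrite('pics/w2c.png',im[0:420])
E
```

```text
time: 4.15
tcp_pos: [0.6073, -0.11, 0.1445]
tool_rot: [-2.796, -1.428, 0.003]
force: [0.3, -0.1, -2.1]
gripper_width: 0.245
finger_force: 44.8
time: 4.65
tcp_pos: [0.6089, -0.1106, 0.2303]
tool_rot: [2.797, 1.428, 0.004]
force: [-0.6, 0.3, -1.8]
gripper_width: 0.245
finger_force: 44.8
t 4.65 tcp [ 0.6089 -0.1106  0.2303] xaz 54.09 z [ 2.4e-03  3.0e-04 -1.0e+00] F [-0.6  0.3 -1.8] w 21.6 ff 44.8 q7 -0.24
```

View pics/w2c.png

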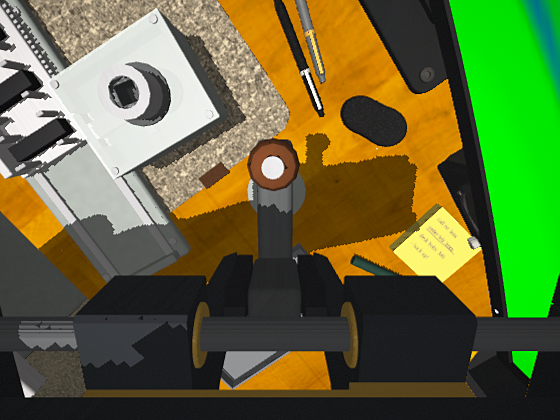

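```bash
python3 - <<'E'
from h import *
P=P3('w2.png')
m=np.zeros(P.shape[:2],bool); m[140:192,247:300]=1; m&=(P[...,2]>.24); q=P[m]
zt=np.percentile(q[:,2],90); t=q[q[:,2]>zt-.004]; print('knob z',zt,len(t),t.mean(0).round(4),'mid',((t.max(0)+t.min(0))/2).round(4))
s=arm.get_state(); tcp=np.array(s['tcp_pos']); R=cv2.Rodrigues(np.array(s['tool_rot'],float))[0]
k=t.mean(0); print('knob in tool',((k-tcp)@R).round(4))
m=(abs(P[...,2]-.112)<.006)&(np.hypot(P[...,0]-.57,P[...,1]-.03)<.03);h=P[m];print('hub',h.mean(0).round(4),((h.max(0)+h.min(0))/2).round(4),np.ptp(h,axis=0).round(4))
# boss top/front
for v in range(200,300,12): print(v,P[v,275].round(4),end=' ')
E
```

```text
knob z 0.26034053872990465 420 [ 0.6415 -0.0643  0.2636] mid [ 0.6443 -0.0599  0.3164]
knob in tool [ 0.0569 -0.     -0.0348]
hub [0.5702 0.0303 0.1113] [0.5695 0.0305 0.1103] [0.04   0.0402 0.0086]
200 [ 0.6285 -0.084   0.2165] 212 [ 0.625  -0.0889  0.2176] 224 [ 0.6214 -0.0938  0.2185] 236 [ 0.6176 -0.0991  0.2183] 248 [ 0.6139 -0.1043  0.219 ] 260 [ 0.612  -0.1068  0.2268] 272 [ 0.6123 -0.1063  0.2411] 284 [ 0.613  -0.1053  0.2545] 296 [ 0.6119 -0.1068  0.2608]
```

```bash
python3 -m crank '[[[0,0,0.08],[-8,29,0],-1],[[0,0,0.08],[-8,29,0],-1],[[0,0,0.08],[-8,29,0],-1],[[0,0,0.08],[-8,29,0],-1],[[0,0,0.07],[-6,28.5,0],-1]]' && python3 -m crank '[[[0,0,0],[0,0,0],-1],[[0,0,0],[0,0,-10],-1],[[0,0,0],[0,0,-10],-1],[[0,0,0],[0,0,-10],-1],[[0,0,0],[0,0,0],-1]]'; python3 - <<'E'
from h import *
tool(); p,d=wcap('w3.png'); im=cv2.imread('pics/w3.png'); cv2.imwrite('pics/w3c.png',im)
E
```

```text
time: 5.2
tcp_pos: [0.5685, 0.0351, 0.227]
tool_rot: [-2.464, -1.946, 0.004]
force: [0.2, 0.1, -1.8]
gripper_width: 0.248
finger_force: 44.8
time: 5.7
tcp_pos: [0.5689, 0.0327, 0.1964]
tool_rot: [-2.469, -1.94, 0.006]
force: [0.1, -0.7, -1.0]
gripper_width: 0.245
finger_force: 44.8
t 5.7 tcp [0.5689 0.0327 0.1964] xaz 76.33 z [-0.0038 -0.0012 -1.    ] F [ 0.1 -0.7 -1. ] w 21.6 ff 44.8 q7 -0.14
```

View pics/w3c.png

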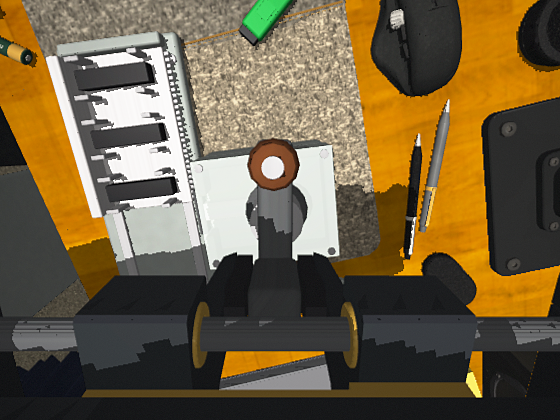

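```bash
python3 -m crank '[[[0,0,0],[2,1,-5],-1],[[0,0,0],[0,0,-5],-1],[[0,0,0],[0,0,-5],-1],[[0,0,0],[0,0,-4],-1],[[0,0,0],[0,0,0],-1]]' && python3 -m crank '[[[0,0,0],[0,0,-2],-1],[[0,0,0],[0,0,-2],-1],[[0,0,0],[0,0,-2],-1],[[0,0,0],[0,0,0],-1]]'; python3 -c "
from h import *
tool()"
```

```text
time: 6.25
tcp_pos: [0.573, 0.0354, 0.1803]
tool_rot: [2.468, 1.944, 0.003]
force: [-0.0, 1.1, -2.0]
gripper_width: 0.243
finger_force: 44.9
time: 6.65
tcp_pos: [0.5742, 0.0362, 0.1771]
tool_rot: [-2.468, -1.944, -0.008]
force: [-6.4, 3.3, 26.6]
gripper_width: 0.246
finger_force: 45.1
t 6.65 tcp [0.5742 0.0362 0.1771] xaz 76.47 z [ 0.0039  0.0032 -1.    ] F [-6.4  3.3 26.6] w 21.6 ff 45.1 q7 -0.12
```

```bash
python3 -m crank '[[[0,0,0],[0,0,2.5],-1],[[0,0,0],[-2,1,0],-1],[[0,0,0],[0,0,0],-1]]'; python3 -c "
from h import *
tool()"; python3 -m crank '[[[0,0,0],[0,0,-2],-1],[[0,0,0],[0,0,-2],-1],[[0,0,0],[0,0,0],-1]]'; python3 -c "
from h import *
tool()"
```

```text
time: 6.95
tcp_pos: [0.5728, 0.0361, 0.1781]
tool_rot: [2.466, 1.942, 0.008]
force: [1.2, 0.1, 9.5]
gripper_width: 0.242
finger_force: 45.0
t 6.95 tcp [0.5728 0.0361 0.1781] xaz 76.45 z [ 5.9e-03  7.0e-04 -1.0e+00] F [1.2 0.1 9.5] w 21.3 ff 45.0 q7 -0.13
time: 7.25
tcp_pos: [0.5739, 0.037, 0.1766]
tool_rot: [2.466, 1.943, 0.012]
force: [-3.8, 2.6, 29.9]
gripper_width: 0.25
finger_force: 45.0
t 7.25 tcp [0.5739 0.037  0.1766] xaz 76.46 z [ 0.0075  0.0031 -1.    ] F [-3.8  2.6 29.9] w 22.0 ff 45.0 q7 -0.12
```

```bash
python3 - <<'E'
from h import *
tool(); p,d=wcap('w4.png'); P=P3('w4.png')
def mode(m):
    z=P[...,2][m]; h,e=np.histogram(z,bins=np.arange(0.05,.26,.001)); o=np.argsort(h)[::-1][:6]; print([(round(e[i],3),h[i]) for i in sorted(o)])
k=np.zeros((420,560),bool); k[140:192,247:300]=1; mode(k)
k[:]=0; k[150:300,180:340]=1; m=k&(P[...,2]<.125)&(P[...,2]>.085); mode(m)
k[:]=0; k[200:240,266:284]=1; mode(k)
m=(P[...,2]>.107)&(P[...,2]<.116)&(np.hypot(P[...,0]-.57,P[...,1]-.03)<.04); h=P[m][:,:2].astype(np.float32); print(len(h),np.array(cv2.minEnclosingCircle(h)[0]),cv2.minEnclosingCircle(h)[1])
a=cv2.resize(cv2.imread('pics/w4.png')[130:300,190:350],None,fx=3.4,fy=3.4,interpolation=cv2.INTER_CUBIC); cv2.imwrite('pics/w4c.png',a)
E
```

```text
t 7.25 tcp [0.5739 0.037  0.1766] xaz 76.46 z [ 0.0075  0.0031 -1.    ] F [-3.8  2.6 29.9] w 22.0 ff 45.0 q7 -0.12
[(np.float64(0.078), np.int64(143)), (np.float64(0.198), np.int64(246)), (np.float64(0.199), np.int64(517)), (np.float64(0.2), np.int64(502)), (np.float64(0.205), np.int64(190)), (np.float64(0.206), np.int64(140))]
[(np.float64(0.105), np.int64(39)), (np.float64(0.106), np.int64(28)), (np.float64(0.11), np.int64(45)), (np.float64(0.111), np.int64(302)), (np.float64(0.112), np.int64(265)), (np.float64(0.113), np.int64(20))]
[(np.float64(0.162), np.int64(17)), (np.float64(0.163), np.int64(179)), (np.float64(0.164), np.int64(312)), (np.float64(0.165), np.int64(183)), (np.float64(0.166), np.int64(24)), (np.float64(0.167), np.int64(1))]
657 [0.56940269 0.03090823] 0.02003934234380722
```

View pics/w4c.png

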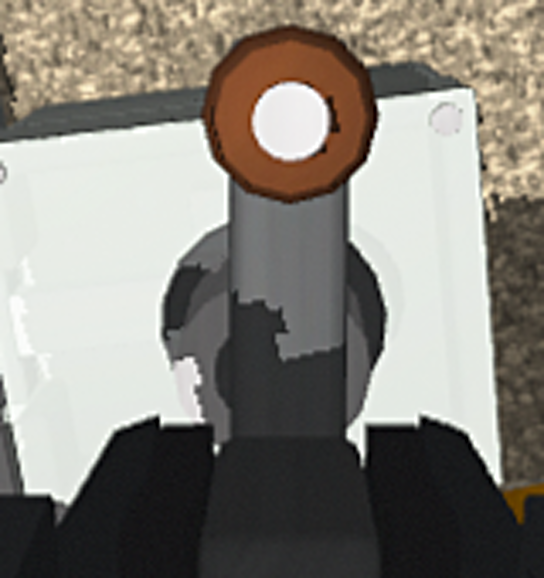

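```bash
python3 -m crank '[[[0,0,0],[0,0,3],-1],[[0,0,0],[-2,0,0],-1],[[0,0,0],[-1.5,0,-1],-1],[[0,0,0],[0,0,0],-1]]'; python3 -c "
from h import *
tool()"; python3 -m crank '[[[0,0,0.1],[0,0,-1],-1],[[0,0,0.05],[0,0,0],-1]]';  python3 -c "
from h import *
tool()"; python3 -m crank '[[[0,0,-0.1],[0,0,0],-1],[[0,0,-0.1],[0,0,0],-1],[[0,0,-0.1],[0,0,0],-1],[[0,0,0],[0,0,0],-1]]';  python3 -c "
from h import *
tool()"
```

```text
time: 7.7
tcp_pos: [0.5703, 0.0364, 0.1766]
tool_rot: [2.465, 1.942, 0.011]
force: [2.2, 1.7, 9.7]
gripper_width: 0.247
finger_force: 45.0
t 7.7 tcp [0.5703 0.0364 0.1766] xaz 76.46 z [ 0.0081  0.0013 -1.    ] F [2.2 1.7 9.7] w 21.8 ff 45.0 q7 -0.13
time: 7.9
tcp_pos: [0.5694, 0.0371, 0.1762]
tool_rot: [2.31, 2.126, 0.009]
force: [-3.3, 3.4, 21.8]
gripper_width: 0.249
finger_force: 45.1
t 7.9 tcp [0.5694 0.0371 0.1762] xaz 85.24 z [ 0.0055  0.0026 -1.    ] F [-3.3  3.4 21.8] w 21.9 ff 45.1 q7 0.0
time: 8.3
tcp_pos: [0.5716, 0.0366, 0.1764]
tool_rot: [2.605, 1.748, 0.015]
force: [3.0, 2.5, 14.8]
gripper_width: 0.242
finger_force: 45.0
t 8.3 tcp [0.5716 0.0366 0.1764] xaz 67.71 z [ 0.0105  0.0014 -0.9999] F [ 3.   2.5 14.8] w 21.3 ff 45.0 q7 -0.26
```

```bash
python3 -m crank '[[[0,0,0],[0,0,2],-1],[[0,0,0.05],[0,0,0],-0.43],[[0,0,0.05],[0,0,0],-0.43],[[0,0,0.05],[0,0,0],-0.43],[[0,0,0],[0,0,-5],-0.43]]' 10; python3 -c "
from h import *
tool()"; python3 -m crank '[[[0,0,0],[0,0,-5],-0.43],[[0,0,0],[0,0,-5],-0.43],[[0,0,0],[0,0,-5],-0.43],[[0,0,0],[0,0,0],-0.43]]';  python3 - <<'E'
from h import *
tool()
wcap('w5.png')
P=P3('w5.png'); q=P[120:420,240:310].reshape(-1,3); q=q[(q[:,2]>.13)&(np.hypot(q[:,0]-.57,q[:,1]-.03)<.09)]
h,e=np.histogram(q[:,2],bins=np.arange(.12,.24,.002)); print([(round(e[i],3),int(h[i])) for i in range(len(h)) if h[i]>60])
E
```

```text
time: 8.8
tcp_pos: [0.5671, 0.0355, 0.1703]
tool_rot: [2.468, 1.943, 0.001]
force: [0.1, 0.5, -0.2]
gripper_width: 0.283
finger_force: 0.0
t 8.8 tcp [0.5671 0.0355 0.1703] xaz 76.44 z [ 8.e-04  0.e+00 -1.e+00] F [ 0.1  0.5 -0.2] w 24.9 ff 0.0 q7 -0.12
time: 9.2
tcp_pos: [0.5662, 0.0357, 0.1542]
tool_rot: [-2.468, -1.943, 0.002]
force: [0.7, 0.5, 0.1]
gripper_width: 0.285
finger_force: 0.0
t 9.2 tcp [0.5662 0.0357 0.1542] xaz 76.41 z [-1.6e-03 -4.0e-04 -1.0e+00] F [0.7 0.5 0.1] w 25.1 ff 0.0 q7 -0.11
[(np.float64(0.16), 62), (np.float64(0.166), 62), (np.float64(0.172), 89), (np.float64(0.174), 132), (np.float64(0.176), 120), (np.float64(0.178), 84), (np.float64(0.18), 64), (np.float64(0.23), 152), (np.float64(0.232), 496), (np.float64(0.234), 1224), (np.float64(0.236), 488)]
```

View pics/w5.png

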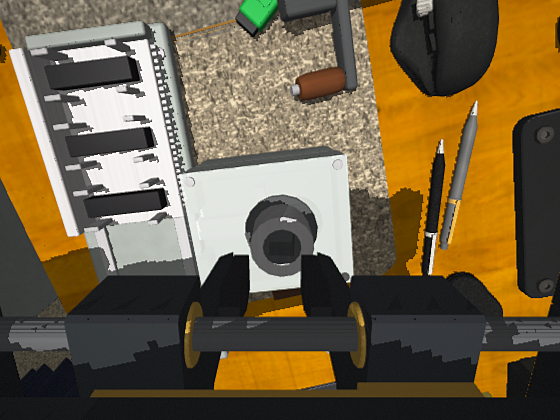

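The crank tipped out of the recess when I released it. It now lies on the mat behind and to the left of the press, knob at (320,85) and arm at (350,50). I'll back off and look at how it lies.

```bash
python3 -m crank '[[[0,0,0],[0,0,35],1],[[0,0,0],[0,0,35],1],[[0,0,0],[5,30,30],1],[[0,0,0],[0,30,10],1],[[0,0,0],[0,0,0],1]]' 30; python3 - <<'E'
from h import *
tool(); wcap('w6.png'); cap('scene','scene1.png')
a=cv2.imread('pics/w6.png')[0:300,150:560]; b=cv2.imread('pics/scene1.png')[150:300,220:350]
b=cv2.resize(b,None,fx=2.9,fy=2.9,interpolation=cv2.INTER_CUBIC)[:300]
cv2.imwrite('pics/w6c.png',np.hstack([a,b]))
E
```

```text
time: 9.75
tcp_pos: [0.5728, 0.1013, 0.2672]
tool_rot: [-2.462, -1.951, -0.008]
force: [-0.0, 0.3, -1.0]
gripper_width: 0.712
finger_force: 0.0
t 9.75 tcp [0.5728 0.1013 0.2672] xaz 76.79 z [ 0.0035  0.0037 -1.    ] F [-0.   0.3 -1. ] w 62.7 ff 0.0 q7 -0.29
```

View pics/w6c.png

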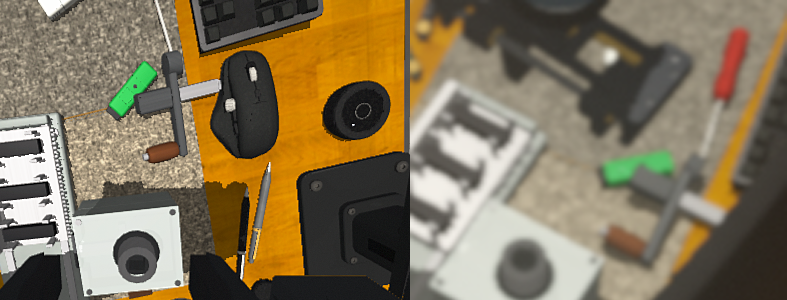

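```bash
python3 - <<'E'
from h import *
P=P3('w6.png')
f=lambda n,u,v:print(n,P[v,u+150].round(4))
for n,u,v in[('bossL',143,103),('bossM',157,99),('bossR',168,96),('armC',178,98),('armK',181,140),('cw',173,62),('cwend',173,55),('knob',162,152),('knobpin',149,155),('stem1',192,92),('stem2',215,87),('green1',118,108),('green2',150,70),('greenM',133,88),('mouseedge',225,120),('mouse',245,100),('sdtip',165,45)]: f(n,u,v)
im=cv2.imread('pics/w6.png')[30:180,240:440]; cv2.imwrite('pics/w6d.png',cv2.resize(im,None,fx=4,fy=4,interpolation=cv2.INTER_CUBIC))
E
```

```text
bossL [0.6131 0.1821 0.0376]
bossM [0.6292 0.1828 0.034 ]
bossR [0.6421 0.1832 0.0297]
armC [0.653  0.1787 0.0263]
armK [0.6488 0.1321 0.0206]
cw [0.653  0.2152 0.0356]
cwend [0.6548 0.2223 0.0324]
knob [0.6239 0.1243 0.0263]
knobpin [0.6084 0.1243 0.0261]
stem1 [0.6706 0.1815 0.02  ]
stem2 [0.6982 0.1809 0.0147]
green1 [0.5852 0.1839 0.0152]
green2 [0.6297 0.2153 0.0149]
greenM [0.6068 0.2011 0.0161]
mouseedge [0.7049 0.1421 0.0119]
mouse [0.7209 0.1599 0.0398]
sdtip [6.533e-01 2.388e-01 3.000e-04]
```

View pics/w6d.png

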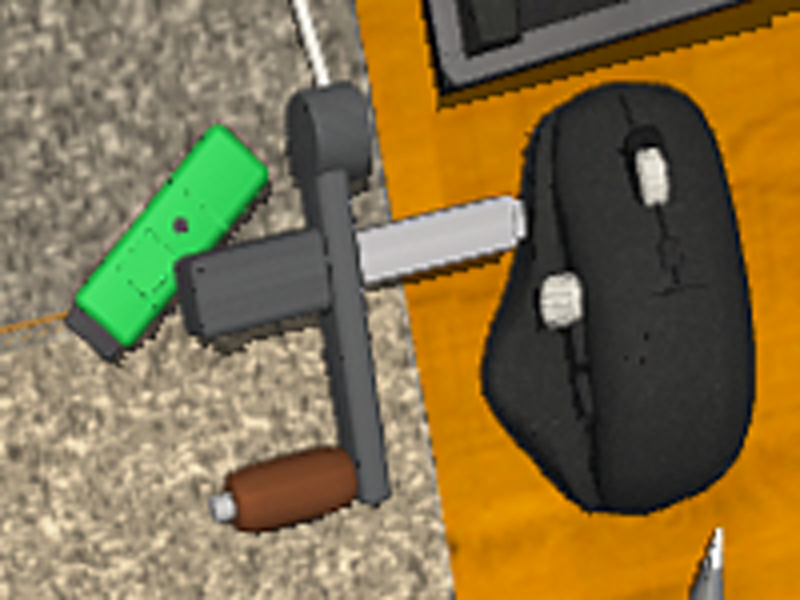

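```bash
python3 - <<'E'
from h import *
P=P3('w6.png')
m=(abs(P[...,2]-.079)<.004)&(P[...,0]>.48)&(P[...,0]<.68)&(P[...,1]<.15)
q=P[m]
for x in np.arange(.5,.66,.02):
    s=q[abs(q[:,0]-x)<.004]
    if len(s): print(round(x,3),'ymax',np.percentile(s[:,1],98).round(4))
print('xmax',np.percentile(q[:,0],99.5),'xmin',np.percentile(q[:,0],.5))
tool()
E
```

```text
0.5 ymax 0.0263
0.52 ymax 0.0841
0.54 ymax 0.0814
0.56 ymax 0.0797
0.58 ymax 0.0775
0.6 ymax 0.0743
0.62 ymax 0.0728
xmax 0.6215968299345155 xmin 0.5029676403291865
t 9.85 tcp [0.5717 0.0962 0.2653] xaz 76.51 z [ 3.e-04 -1.e-04 -1.e+00] F [ 0.1 -1.3 -0.2] w 71.0 ff 0.0 q7 -0.28
```

```bash
python3 -m crank '[[[0,0,-0.139],[0,9,0],0.0],[[0,0,-0.139],[0,9,0],0.0],[[0,0,-0.139],[0,9,0],0.0],[[0,0,-0.139],[0,9,0],0.0],[[0,0,-0.139],[0,9,0],0.0]]' 40 && python3 -m crank '[[[0,0,-0.139],[0,9,-13],0.0],[[0,0,-0.139],[0,9,-13],0.0],[[0,0,-0.139],[0,9,-13],0.0],[[0,0,-0.139],[0,9,-13],0.0],[[0,0,-0.139],[0,5,-13],0.0]]' && python3 -m crank '[[[-0.007,-0.14,0],[0,0,0],0],[[-0.007,-0.14,0],[0,0,0],0],[[-0.007,-0.14,0],[0,0,0],0],[[-0.007,-0.14,0],[0,0,0],0],[[-0.007,-0.14,0],[0,0,0],0]]' && python3 -m crank '[[[0,0,0],[0,0,-25],0],[[0,0,0],[0,0,-25],0],[[0,0,0],[0,0,-25],0],[[0,0,0],[0,0,-20],0],[[0,0,0],[0,0,0],0]]'; python3 - <<'E'
from h import *
tool(); wcap('w7.png')
E
```

```text
time: 10.35
tcp_pos: [0.5715, 0.1392, 0.2646]
tool_rot: [2.986, 0.974, -0.002]
force: [0.4, -0.1, 0.2]
gripper_width: 0.501
finger_force: 0.0
time: 10.85
tcp_pos: [0.5716, 0.1807, 0.1991]
tool_rot: [3.139, -0.099, -0.001]
force: [-0.4, -0.2, 0.8]
gripper_width: 0.496
finger_force: 0.0
time: 11.35
tcp_pos: [0.5622, 0.1807, 0.1944]
tool_rot: [2.997, -0.09, 0.868]
force: [1.4, 1.1, -0.3]
gripper_width: 0.5
finger_force: 0.0
time: 11.85
tcp_pos: [0.571, 0.1893, 0.1368]
tool_rot: [2.994, -0.095, 0.835]
force: [0.1, -0.0, 0.2]
gripper_width: 0.503
finger_force: 0.0
t 11.85 tcp [0.571  0.1893 0.1368] xaz -3.36 z [ 0.5161 -0.0468 -0.8553] F [ 0.1 -0.   0.2] w 44.3 ff 0.0 q7 -0.97
```

View pics/w7.png

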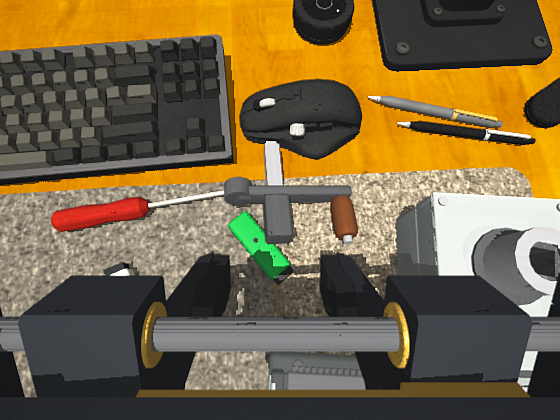

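```bash
python3 -m crank '[[[0,0,0],[0,0,-10],0],[[0,0,0],[0,0,0],0],[[0,0,0],[0,0,0],0]]';python3 - <<'E'
from h import *
tool(); print(np.round(arm.get_state()['qpos'],3))
E
```

```text
time: 12.2
tcp_pos: [0.5725, 0.1923, 0.1321]
tool_rot: [2.995, -0.096, 0.829]
force: [0.7, 0.5, -0.0]
gripper_width: 0.5
finger_force: 0.0
t 12.2 tcp [0.5725 0.1923 0.1321] xaz -3.42 z [ 0.5127 -0.0474 -0.8573] F [ 0.7  0.5 -0. ] w 44.0 ff 0.0 q7 -0.98
[-1.278  0.677  0.919  2.181 -1.306  0.192 -0.978]
```

```bash
python3 -m crank '[[[0.006,0.12,0],[0,0,25],0],[[0.006,0.12,0],[0,0,25],0],[[0.006,0.12,0],[0,0,25],0],[[0.006,0.12,0],[0,0,25],0],[[0.003,0.06,0],[0,0,20],0]]' && python3 -m crank '[[[0,0,0.14],[0,0,0],0],[[0,0,0.14],[0,0,0],0],[[0,0,0.14],[0,0,0],0],[[0,0,0.14],[0,0,0],0],[[0,0,0.14],[0,0,0],0]]' && python3 -m crank '[[[0,0,0.14],[0,0,0],0],[[0,0,0.14],[0,0,0],0],[[0,0,0.14],[0,0,0],0],[[0,0,0.14],[0,0,0],0],[[0,0,0.14],[0,0,0],0]]' && python3 -m crank '[[[0,0,0.14],[0,0,0],0],[[0,0,0.14],[0,0,0],0],[[0,0,0.14],[0,0,0],0],[[0,0,0.14],[0,0,0],0],[[0,0,0.14],[0,0,0],0]]' && python3 -m crank '[[[0,0,0.14],[0,0,0],0],[[0,0,0.14],[0,0,0],0],[[0,0,0.14],[0,0,0],0],[[0,0,0.14],[0,0,0],0],[[0,0,0.14],[0,0,0],0]]' && python3 -m crank '[[[0,0,0.14],[0,0,0],0],[[0,0,0.14],[0,0,0],0],[[0,0,0.08],[0,0,0],0]]' ;python3 - <<'E'
from h import *
tool(); print(np.round(arm.get_state()['qpos'],3))
E
```

```text
time: 12.7
tcp_pos: [0.5775, 0.1954, 0.2395]
tool_rot: [3.13, -0.089, 0.094]
force: [0.9, 1.0, -0.0]
gripper_width: 0.497
finger_force: 0.0
time: 13.2
tcp_pos: [0.576, 0.1961, 0.237]
tool_rot: [-2.963, -0.998, -0.094]
force: [1.0, -0.6, -0.2]
gripper_width: 0.498
finger_force: 0.0
time: 13.7
tcp_pos: [0.576, 0.196, 0.237]
tool_rot: [-2.427, -1.942, -0.081]
force: [-0.9, 0.8, -0.1]
gripper_width: 0.497
finger_force: 0.0
time: 14.2
tcp_pos: [0.576, 0.1959, 0.2369]
tool_rot: [-1.606, -2.643, -0.058]
force: [-0.6, 0.6, -0.4]
gripper_width: 0.498
finger_force: 0.0
time: 14.7
tcp_pos: [0.576, 0.1958, 0.2369]
tool_rot: [-0.601, -3.025, -0.028]
force: [-0.6, -0.6, 0.3]
gripper_width: 0.499
finger_force: 0.0
time: 15.0
tcp_pos: [0.576, 0.1959, 0.2369]
tool_rot: [-0.051, -3.081, -0.012]
force: [-0.3, -0.4, -0.1]
gripper_width: 0.496
finger_force: 0.0
t 15.0 tcp [0.576  0.1959 0.2369] xaz 178.13 z [-0.0595  0.0085 -0.9982] F [-0.3 -0.4 -0.1] w 43.6 ff 0.0 q7 1.35
[-0.664  0.52   0.395  1.626 -0.246  1.097  1.347]
```

```bash
python3 -m crank '[[[0,-0.11,0],[12,-3,-20],0],[[0,-0.11,0],[12,-3,-20],0],[[0,-0.1,0],[12,-3,-20],0],[[0,0,0],[12,-3,-20],0],[[0,0,0],[10,-2,-20],0]]' && python3 -m crank '[[[0,0,0],[0,0,-25],0],[[0,0,0],[0,0,-25],0],[[0,0,0],[0,0,-20],0],[[0,0,0],[0,0,0],0]]' ;python3 - <<'E'
from h import *
tool(); print(np.round(arm.get_state()['qpos'],3))
wcap('w8.png'); P=P3('w8.png')
cv2.imwrite('pics/w8c.png',cv2.imread('pics/w8.png'))
E
```

```text
time: 15.5
tcp_pos: [0.6337, 0.182, 0.1362]
tool_rot: [0.051, 2.881, 0.019]
force: [-0.6, 0.1, 1.2]
gripper_width: 0.502
finger_force: 0.0
time: 15.9
tcp_pos: [0.632, 0.1812, 0.0641]
tool_rot: [0.052, 2.886, 0.016]
force: [-0.3, 0.2, -0.0]
gripper_width: 0.503
finger_force: 0.0
t 15.9 tcp [0.632  0.1812 0.0641] xaz 177.81 z [ 0.2529  0.0066 -0.9675] F [-0.3  0.2 -0. ] w 44.3 ff 0.0 q7 1.38
[-0.625  0.697  0.314  1.857 -0.285  0.385  1.382]
```

View pics/w8c.png

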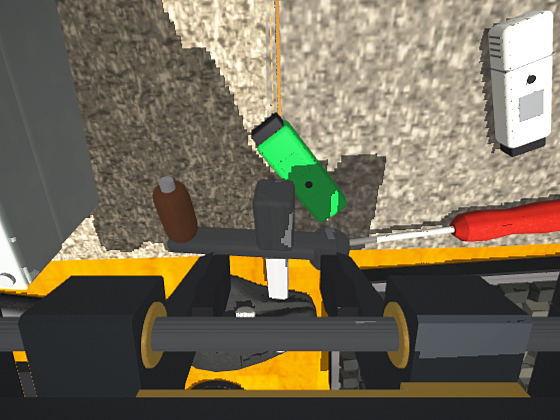

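```bash
python3 -m crank '[[[0,0,0],[1,0,-15],0],[[0,0,0],[0,0,-15],0],[[0,0,0],[0,0,-8],0],[[0,0,0],[0,0,-5],0],[[0,0,0],[0,0,0],0]]'; python3 -m crank '[[[0,0,0],[0,0,0],-1],[[0,0,0],[0,0,0],-1],[[0,0,0],[0,0,0],-1],[[0,0,0],[0,0,0],-1],[[0,0,0],[0,0,0],-1]]' 30; python3 -c "
from h import *
tool()"
```

```text
time: 16.45
tcp_pos: [0.6345, 0.182, 0.0227]
tool_rot: [0.052, 2.882, 0.019]
force: [-1.2, -1.1, 0.8]
gripper_width: 0.5
finger_force: 0.0
time: 16.95
tcp_pos: [0.6352, 0.1821, 0.0239]
tool_rot: [0.052, 2.881, 0.019]
force: [-0.0, -0.0, 1.9]
gripper_width: 0.245
finger_force: 29.7
t 16.95 tcp [0.6352 0.1821 0.0239] xaz 177.79 z [ 0.2575  0.0086 -0.9662] F [-0.  -0.   1.9] w 21.6 ff 29.7 q7 1.4
```

```bash
python3 -m crank '[[[0,0,0],[-3,0,10],-1],[[0,0,0],[-5,0,15],-1],[[0,0,0],[-5,0,25],-1],[[0,0,0],[0,0,30],-1],[[0,0,0],[0,0,30],-1]]' ; python3 -m crank '[[[0,0,0],[0,0,20],-1],[[0,0,0],[0,0,0],-1],[[0,0,0],[0,0,0],-1]]' 25; python3 - <<'E'
from h import *
tool(); wcap('w9.png'); P=P3('w9.png')
s=arm.get_state();R=cv2.Rodrigues(np.array(s['tool_rot'],float))[0];T=(P-np.array(s['tcp_pos']))@R
# points near crank, in tool frame
m=(P[...,2]>.06)&(abs(T[...,1])<.075)&(abs(T[...,0])<.11)&(T[...,2]>-.03)&(T[...,2]<.1)
m[:, :]&= True
im=cv2.imread('pics/w9.png'); 
v,u=np.nonzero(m); print(len(v),u.min(),u.max(),v.min(),v.max())
for vv in range(120,300,10): 
    print(vv,[tuple((T[vv,uu]*1000).round().astype(int)) if m[vv,uu] else '-' for uu in (185,274,280,325)])
E
```

```text
time: 17.45
tcp_pos: [0.621, 0.1821, 0.1347]
tool_rot: [0.052, 2.883, 0.019]
force: [0.6, 0.7, -1.9]
gripper_width: 0.245
finger_force: 29.6
time: 17.75
tcp_pos: [0.6213, 0.1824, 0.1533]
tool_rot: [0.052, 2.882, 0.02]
force: [-0.2, 0.1, -2.7]
gripper_width: 0.247
finger_force: 24.6
t 17.75 tcp [0.6213 0.1824 0.1533] xaz 177.81 z [ 0.2564  0.0089 -0.9665] F [-0.2  0.1 -2.7] w 21.8 ff 24.6 q7 1.34
10847 122 361 208 316
120 ['-', '-', '-', '-']
130 ['-', '-', '-', '-']
140 ['-', '-', '-', '-']
150 ['-', '-', '-', '-']
160 ['-', '-', '-', '-']
170 ['-', '-', '-', '-']
180 ['-', '-', '-', '-']
190 ['-', '-', '-', '-']
200 ['-', '-', '-', '-']
210 ['-', '-', '-', '-']
220 ['-', (np.int64(28), np.int64(0), np.int64(-9)), (np.int64(28), np.int64(3), np.int64(-9)), '-']
230 ['-', (np.int64(25), np.int64(0), np.int64(-14)), (np.int64(26), np.int64(3), np.int64(-15)), '-']
240 ['-', (np.int64(23), np.int64(0), np.int64(-18)), (np.int64(23), np.int64(3), np.int64(-20)), '-']
250 ['-', (np.int64(19), np.int64(0), np.int64(-20)), (np.int64(19), np.int64(3), np.int64(-21)), '-']
260 ['-', (np.int64(13), np.int64(0), np.int64(-18)), (np.int64(13), np.int64(3), np.int64(-17)), (np.int64(10), np.int64(23), np.int64(-11))]
270 [(np.int64(-7), np.int64(-48), np.int64(13)), (np.int64(6), np.int64(0), np.int64(-13)), (np.int64(7), np.int64(3), np.int64(-14)), (np.int64(10), np.int64(22), np.int64(-21))]
280 ['-', (np.int64(-1), np.int64(0), np.int64(-9)), (np.int64(0), np.int64(3), np.int64(-11)), (np.int64(10), np.int64(20), np.int64(-29))]
290 ['-', (np.int64(-9), np.int64(0), np.int64(-5)), (np.int64(-7), np.int64(3), np.int64(-7)), '-']
```

```bash
cat >> h.py <<'E'
def ang(save):
    s=arm.get_state();wcap(save); P=P3(save); R=cv2.Rodrigues(np.array(s['tool_rot'],float))[0];T=(P-np.array(s['tcp_pos']))@R
    S=T[150:305,266:284]; q=S[(abs(S[...,1])<.012)&(S[...,2]<.05)&(S[...,2]>-.045)&(abs(S[...,0])<.06)]
    c=q[q[:,2].argmin()]; a=q[(q[:,0]<c[0]-.003)]; b=q[q[:,0]>c[0]+.003]
    for n,k in(('top',a),('end',b)):
        if len(k)>20: p=np.polyfit(k[:,0],k[:,2],1); print(n,len(k),'slope deg',np.degrees(np.arctan(p[0])).round(1),'x',k[:,0].min().round(4),k[:,0].max().round(4))
    print('corner',c.round(4)); tool()
E
python3 -m crank '[[[0,0,0],[0,0,0],-1],[[0,0,0],[0,0,0],-1],[[0,0,0],[0,0,0],-1]]' 10; python3 -c "
from h import *
ang('a1.png')"
python3 -m crank '[[[0,0,0],[0,0,0],-1],[[0,0,0],[0,0,0],-1],[[0,0,0],[0,0,0],-1]]' 6; python3 -c "
from h import *
ang('a2.png')"
```

```text
time: 18.1
tcp_pos: [0.6216, 0.1819, 0.1527]
tool_rot: [0.052, 2.883, 0.018]
force: [-0.3, 0.0, -1.9]
gripper_width: 0.252
finger_force: 9.8
top 979 slope deg -33.4 x -0.0252 0.0196
end 396 slope deg 61.1 x 0.0256 0.0318
corner [ 0.0226 -0.0001 -0.0217]
t 18.15 tcp [0.6217 0.182  0.1529] xaz 177.8 z [ 0.2561  0.008  -0.9666] F [ 0.3  0.1 -1.9] w 22.1 ff 9.8 q7 1.34
time: 18.45
tcp_pos: [0.622, 0.1822, 0.1536]
tool_rot: [0.052, 2.881, 0.019]
force: [-0.2, 0.9, -1.7]
gripper_width: 0.253
finger_force: 5.9
top 910 slope deg -37.3 x -0.0278 0.018
end 483 slope deg 57.9 x 0.0241 0.0321
corner [ 0.021   0.0031 -0.0222]
t 18.5 tcp [0.6221 0.1822 0.1536] xaz 177.8 z [ 0.2571  0.0086 -0.9663] F [-0.2  0.  -1.8] w 22.0 ff 5.9 q7 1.34
```

```bash
python3 -m crank '[[[0,0,0],[0,0,0],-1],[[0,0,0],[0,0,0],-1],[[0,0,0],[0,0,0],-1],[[0,0,0],[0,0,0],-1],[[0,0,0],[0,0,0],-1]]' 4; python3 -c "
from h import *
ang('a3.png')"
python3 -m crank '[[[0,0,0],[0,0,0],-1],[[0,0,0],[0,0,0],-1],[[0,0,0],[0,0,0],-1],[[0,0,0],[0,0,0],-1],[[0,0,0],[0,0,0],-1]]' 3; python3 -c "
from h import *
ang('a4.png')"
```

```text
time: 19.0
tcp_pos: [0.622, 0.1822, 0.1536]
tool_rot: [0.052, 2.881, 0.019]
force: [0.1, 0.2, -2.2]
gripper_width: 0.25
finger_force: 4.0
top 824 slope deg -42.7 x -0.0332 0.0161
end 574 slope deg 52.4 x 0.0222 0.032
corner [ 0.0192 -0.0026 -0.024 ]
t 19.05 tcp [0.622  0.1822 0.1536] xaz 177.8 z [ 0.2571  0.0086 -0.9663] F [ 0.5  0.6 -1.9] w 22.2 ff 4.0 q7 1.34
time: 19.55
tcp_pos: [0.622, 0.1822, 0.1536]
tool_rot: [0.052, 2.881, 0.019]
force: [0.2, 1.6, -2.4]
gripper_width: 0.249
finger_force: 3.0
top 784 slope deg -46.1 x -0.0399 0.0155
end 593 slope deg 48.5 x 0.0215 0.032
corner [ 0.0185  0.0007 -0.0244]
t 19.6 tcp [0.622  0.1822 0.1536] xaz 177.8 z [ 0.2571  0.0086 -0.9664] F [-0.2 -0.2 -1.5] w 22.0 ff 3.0 q7 1.34
```

```bash
for i in 1 2 3 4; do python3 -m crank '[[[0,0,0],[0,0,0],-1],[[0,0,0],[0,0,0],-1],[[0,0,0],[0,0,0],-1],[[0,0,0],[0,0,0],-1],[[0,0,0],[0,0,0],-1]]' 3 >/dev/null; done; python3 -c "
from h import *
ang('a5.png')"
```

```text
top 802 slope deg -46.0 x -0.0396 0.0161
end 556 slope deg 48.8 x 0.0222 0.032
corner [ 0.0191 -0.0009 -0.024 ]
t 21.65 tcp [0.622  0.1822 0.1536] xaz 177.8 z [ 0.2571  0.0086 -0.9664] F [-0.6  0.5 -1.7] w 22.3 ff 3.0 q7 1.34
```

```bash
python3 -m crank '[[[0,-0.05,0],[0,0,0],-1],[[0,-0.05,0],[0,0,0],-1],[[0,-0.05,0],[0,0,0],-1],[[0,-0.05,0],[0,0,0],-1],[[0,-0.05,0],[0,0,0],-1]]' 3 >/dev/null;  for i in 1 2 ; do python3 -m crank '[[[0,0,0],[0,0,0],-1],[[0,0,0],[0,0,0],-1],[[0,0,0],[0,0,0],-1],[[0,0,0],[0,0,0],-1],[[0,0,0],[0,0,0],-1]]' 3 >/dev/null; done; python3 -c "
from h import *
ang('a6.png'); print(np.round(arm.get_state()['qpos'],2))"
```

```text
end 838 slope deg 26.5 x 0.0139 0.0284
corner [ 0.0109  0.0011 -0.0286]
t 23.2 tcp [0.6196 0.1836 0.1508] xaz 177.63 z [ 0.4538  0.0127 -0.891 ] F [-0.4 -0.1 -1.6] w 22.0 ff 3.0 q7 1.46
[-0.89  0.54  0.56  2.04 -0.41  0.22  1.46]
```

```bash
python3 -m crank '[[[0,0.06,0],[0,0,0],-1],[[0,0.06,0],[0,0,0],-1],[[0,0.06,0],[0,0,0],-1],[[0,0.06,0],[0,0,0],-1],[[0,0,0],[0,0,0],-1]]' 3 >/dev/null;  python3 -c "
from h import *
ang('a7.png'); print(np.round(arm.get_state()['qpos'],2))"
```

```text
end 839 slope deg 32.8 x 0.0137 0.0283
corner [ 0.0107  0.0011 -0.0282]
t 23.75 tcp [0.6207 0.1832 0.151 ] xaz 177.79 z [ 0.2312  0.0124 -0.9728] F [-0.2  0.2 -1.2] w 22.0 ff 3.0 q7 1.49
[-0.8   0.59  0.54  1.85 -0.4   0.59  1.49]
```

```bash
python3 -m crank '[[[0,0,0],[0,0,0],-1],[[0,0.06,0],[0,0,10],-1],[[0,0.06,0],[0,0,10],-1],[[0,0.06,0],[0,0,10],-1],[[0,0.05,0],[0,0,0],-1]]' 20 && python3 -m crank '[[[0,0,-0.14],[-3,-3,0],-1],[[0,0,-0.14],[-3,-3,0],-1],[[0,0,-0.14],[-3,-3,0],-1],[[0,0,-0.14],[-3,-3,0],-1],[[0,0,-0.14],[-3,-3,0],-1]]' && python3 -m crank '[[[0,0,-0.14],[-3,-3,0],-1],[[0,0,-0.14],[-3,-3,0],-1],[[0,0,-0.14],[-3,-3,0],-1],[[0,0,-0.14],[-3,-3,0],-1],[[0,0,-0.14],[-3,-3,0],-1]]' && python3 -m crank '[[[0,0,-0.14],[-3,-3,0],-1],[[0,0,-0.14],[-3,-3,0],-1],[[0,0,0],[0,0,0],-1]]'; python3 -c "
from h import *
ang('a8.png'); print(np.round(arm.get_state()['qpos'],2)); tool()"
```

```text
time: 24.25
tcp_pos: [0.6202, 0.1838, 0.182]
tool_rot: [0.057, 3.139, 0.021]
force: [0.4, 0.2, -2.3]
gripper_width: 0.244
finger_force: 20.0
time: 24.75
tcp_pos: [0.6038, 0.1686, 0.1803]
tool_rot: [1.138, 2.922, 0.018]
force: [1.3, 0.6, -2.2]
gripper_width: 0.249
finger_force: 20.0
time: 25.25
tcp_pos: [0.5888, 0.1537, 0.1803]
tool_rot: [2.068, 2.353, 0.015]
force: [-0.1, -0.1, -1.9]
gripper_width: 0.242
finger_force: 20.0
time: 25.55
tcp_pos: [0.5827, 0.1474, 0.1801]
tool_rot: [2.371, 2.045, 0.011]
force: [0.1, -0.2, -1.9]
gripper_width: 0.248
finger_force: 20.0
top 99 slope deg 69.6 x 0.0061 0.0102
end 748 slope deg 30.5 x 0.0162 0.0287
corner [ 0.0132  0.0028 -0.0279]
t 25.6 tcp [0.583  0.1477 0.1803] xaz 81.8 z [ 0.0123 -0.0031 -0.9999] F [ 0.8 -0.3 -1.8] w 21.8 ff 20.0 q7 0.12
[-0.98  0.72  0.98  1.77 -0.69  1.02  0.12]
t 25.6 tcp [0.583  0.1477 0.1803] xaz 81.8 z [ 0.0123 -0.0031 -0.9999] F [ 0.8 -0.3 -1.8] w 21.8 ff 20.0 q7 0.12
```

```bash
python3 -m crank '[[[0,0,0],[0,0,-20],-1],[[0,0,0],[0,0,-20],-1],[[0,0,0],[0,0,-15],-1],[[0,0,0],[0,-10,0],-1],[[0,0,0],[0,-10,0],-1]]' 10; for i in 1; do python3 -m crank '[[[0,0,0],[0,-5,0],-1],[[0,0,0],[0,-5,0],-1],[[0,0,0],[0,-4,0],-1],[[0,0,0],[0,-4,0],-1],[[0,0,0],[0,-4,0],-1]]'; done; python3 -c "
from h import *
ang('a9.png')"
```

```text
time: 26.1
tcp_pos: [0.5838, 0.1265, 0.126]
tool_rot: [2.368, 2.048, 0.012]
force: [1.5, -0.3, -1.1]
gripper_width: 0.244
finger_force: 10.0
time: 26.6
tcp_pos: [0.5838, 0.1054, 0.1259]
tool_rot: [2.37, 2.047, 0.013]
force: [-1.0, -0.2, -1.7]
gripper_width: 0.248
finger_force: 10.0
top 360 slope deg -20.7 x -0.0478 0.0061
end 912 slope deg 32.2 x 0.0125 0.0285
corner [ 0.0095  0.002  -0.0277]
t 26.65 tcp [0.5837 0.1045 0.1259] xaz 81.6 z [ 0.0127 -0.0029 -0.9999] F [ 0.5 -0.1 -1.8] w 21.9 ff 10.0 q7 0.23
```

```bash
for i in 1 2; do python3 -m crank '[[[0,0,0],[0,-3,0],-1],[[0,0,0],[0,-3,0],-1],[[0,0,0],[0,-3,0],-1],[[0,0,0],[0,0,0],-1]]' | grep -E 'tcp|force:'; done; python3 -c "
from h import *
ang('a10.png')"
```

```text
tcp_pos: [0.5837, 0.0959, 0.1258]
force: [-0.6, 0.1, -1.5]
finger_force: 10.0
tcp_pos: [0.5837, 0.0867, 0.1259]
force: [-0.5, -0.2, -1.0]
finger_force: 10.0
top 376 slope deg -53.4 x -0.0423 0.0071
end 876 slope deg 32.1 x 0.0133 0.0286
corner [ 0.0102  0.0008 -0.0282]
t 27.5 tcp [0.5837 0.0872 0.1258] xaz 81.6 z [ 0.0125 -0.0025 -0.9999] F [-0.8 -0.2 -2.7] w 21.9 ff 10.0 q7 0.26
```

```bash
python3 - <<'E'
from h import *
p,d=cap('scene','scene2.png'); c=viewer.camera_info('scene');R=cv2.Rodrigues(np.array(c['rvec'],float))[0];t=np.array(c['tvec']).ravel()
vv,uu=np.mgrid[0:420,0:560]
P=(np.stack([(uu-c['cx'])/c['fx']*d,(vv-c['cy'])/c['fy']*d,d],-1)-t)@R
tp=[.5837,.087,.126]
print(pix('scene',[tp,[.586,.05,.062],[.6,.0775,.079],[.52,.084,.079]]).round())
for z0 in np.arange(.045,.2,.01):
    m=(P[...,2]>z0)&(P[...,2]<z0+.01)&(abs(P[...,0]-.6)<.08)&(P[...,1]>.0)&(P[...,1]<.2)
    q=P[m]
    if len(q)>3: print(z0.round(3),len(q),'x',np.percentile(q[:,0],[5,50,95]).round(3),'y',np.percentile(q[:,1],[5,50,95]).round(3))
u,v=pix('scene',[tp])[0].astype(int); 
cv2.imwrite('pics/scene2c.png',cv2.resize(cv2.imread('pics/scene2.png')[v-60:v+60,u-75:u+75],None,fx=5,fy=5,interpolation=cv2.INTER_CUBIC))
a=cv2.imread('pics/a10.png'); b=cv2.resize(cv2.imread('pics/scene2.png')[v-50:v+50,u-25:u+35],None,fx=4.2,fy=4.2,interpolation=cv2.INTER_CUBIC)
cv2.imwrite('pics/last.png',np.hstack([a[:,:],b])[:, 50:])
E
```

```text
[[274. 219.]
 [269. 243.]
 [279. 233.]
 [251. 219.]]
0.045 15 x [0.617 0.62  0.624] y [0.003 0.029 0.061]
0.055 31 x [0.592 0.62  0.624] y [0.007 0.036 0.084]
0.065 90 x [0.528 0.595 0.623] y [0.007 0.052 0.084]
0.075 888 x [0.523 0.574 0.617] y [0.003 0.04  0.078]
0.085 65 x [0.561 0.581 0.595] y [0.01  0.031 0.087]
0.095 74 x [0.56  0.582 0.628] y [0.011 0.038 0.089]
0.105 269 x [0.539 0.575 0.625] y [0.012 0.043 0.096]
0.115 25 x [0.555 0.587 0.625] y [0.02  0.083 0.093]
0.125 26 x [0.562 0.573 0.604] y [0.074 0.081 0.092]
0.135 19 x [0.56  0.572 0.606] y [0.072 0.08  0.084]
0.145 25 x [0.557 0.571 0.582] y [0.079 0.084 0.098]
0.155 11 x [0.558 0.566 0.573] y [0.078 0.08  0.092]
0.165 7 x [0.565 0.567 0.573] y [0.08  0.087 0.09 ]
0.185 10 x [0.545 0.622 0.663] y [0.042 0.058 0.095]
0.195 93 x [0.531 0.593 0.658] y [0.043 0.059 0.098]
```

```bash
for i in 1 2; do python3 -m crank '[[[0,0,0],[0,-3,0],-1],[[0,0,0],[0,-3,0],-1],[[0,0,0],[0,0,0],-1]]' | grep -E 'tcp|force:'; python3 -c "
from h import *
ang('b$i.png')"; done
```

```text
tcp_pos: [0.5836, 0.0812, 0.1258]
force: [-0.1, 0.9, -2.0]
finger_force: 10.0
top 403 slope deg -55.9 x -0.0379 0.009
end 848 slope deg 32.4 x 0.015 0.0278
corner [ 0.012   0.0016 -0.0282]
t 27.9 tcp [0.5836 0.0814 0.1258] xaz 81.61 z [ 0.0124 -0.0022 -0.9999] F [-0.5  0.7 -1. ] w 21.7 ff 10.0 q7 0.27
tcp_pos: [0.5835, 0.0748, 0.1258]
force: [-0.7, 1.0, -2.2]
finger_force: 10.0
top 317 slope deg -56.1 x -0.0324 0.0067
end 1151 slope deg -9.3 x 0.0128 0.0269
corner [ 0.0097  0.0032 -0.0281]
t 28.25 tcp [0.5836 0.0751 0.1258] xaz 81.59 z [ 0.0123 -0.0026 -0.9999] F [-0.2  0.7 -1.8] w 21.9 ff 10.0 q7 0.28
```

```bash
cat >> h.py <<'E'
def prof(save,cols=(275,),r=range(200,312,6)):
    s=arm.get_state();wcap(save); P=P3(save); R=cv2.Rodrigues(np.array(s['tool_rot'],float))[0];T=(P-np.array(s['tcp_pos']))@R
    for c in cols: print(c,' '.join(f"{v}:({T[v,c,0]*1000:.0f},{T[v,c,2]*1000:.0f})" for v in r))
    tool()
E
python3 -c "
from h import *
prof('b3.png',(268,280))"
```

```text
268 200:(4,126) 206:(17,62) 212:(18,44) 218:(25,10) 224:(25,-2) 230:(26,-12) 236:(27,-21) 242:(25,-24) 248:(24,-26) 254:(21,-26) 260:(18,-26) 266:(16,-26) 272:(13,-26) 278:(11,-27) 284:(8,-26) 290:(-27,29) 296:(-27,23) 302:(-27,16) 308:(-29,14)
280 200:(5,125) 206:(17,62) 212:(18,43) 218:(25,10) 224:(25,-1) 230:(26,-11) 236:(27,-21) 242:(25,-25) 248:(24,-26) 254:(21,-26) 260:(18,-26) 266:(16,-26) 272:(13,-26) 278:(11,-27) 284:(8,-27) 290:(-31,36) 296:(-31,29) 302:(-29,20) 308:(-30,15)
t 28.3 tcp [0.5836 0.0753 0.1257] xaz 81.61 z [ 0.0123 -0.0026 -0.9999] F [-0.5  0.5 -2.5] w 22.4 ff 10.0 q7 0.28
```

```bash
python3 -m crank '[[[0,0,0],[0,-2.5,0],-1],[[0,0,0],[0,-2,0],-1],[[0,0,0],[0,0,0],-1]]' 10| grep -E 'tcp|force:'; python3 -c "
from h import *
prof('b4.png',(275,))"
```

```text
tcp_pos: [0.5836, 0.0706, 0.1258]
force: [-0.4, 1.3, -2.6]
finger_force: 10.0
275 200:(21,62) 206:(21,46) 212:(21,33) 218:(26,7) 224:(26,-2) 230:(26,-12) 236:(26,-19) 242:(26,-25) 248:(24,-26) 254:(21,-26) 260:(19,-27) 266:(16,-27) 272:(13,-26) 278:(11,-27) 284:(8,-27) 290:(5,-27) 296:(-24,18) 302:(-25,14) 308:(-29,14)
t 28.65 tcp [0.5836 0.0708 0.1257] xaz 81.61 z [ 0.0123 -0.0025 -0.9999] F [-1.2  0.4 -2.1] w 21.7 ff 10.0 q7 0.29
```

```bash
python3 -m crank '[[[0,0,0],[0,0,0],-1],[[0,0,0],[0,3,0],-1],[[0,0.012,0],[0,2,15],-1],[[0,0,0],[0,0,25],-1],[[0,0,0],[0,0,25],-1]]' 45| grep -E 'tcp|force:' && python3 -m crank '[[[0,0,-0.045],[0,0,15],-1],[[0,0,-0.042],[-6,-20,0],-1],[[0,0,0],[-6,-20,0],-1],[[0,0,0],[-5.5,-20,0],-1],[[0,0,0],[0,0,0],-1]]' 45| grep -E 'tcp|force:'; python3 -m crank '[[[0,0,0],[0,0,0],-1],[[0,0,0],[0,0,0],-1]]'>/dev/null; python3 - <<'E'
from h import *
prof('b5.png',(275,)); P=P3('b5.png')
m=(abs(P[...,2]-.1115)<.003)&(np.hypot(P[...,0]-.57,P[...,1]-.03)<.027); h=P[m][:,:2].astype(np.float32); c,r=cv2.minEnclosingCircle(h); print('hub',len(h),c,r)
s=arm.get_state();R=cv2.Rodrigues(np.array(s['tool_rot'],float))[0];print('hub in tool',((np.array([c[0],c[1],.112])-np.array(s['tcp_pos']))@R).round(4))
k=P.reshape(-1,3); T=(k-np.array(s['tcp_pos']))@R
# boss front face y extent, arm, knob
for z0,z1,n in((-.022,-.004,'boss'),(.017,.02,'arm'),(.04,.065,'stem')):
    q=T[(T[:,2]>z0)&(T[:,2]<z1)&(T[:,0]>.0)&(T[:,0]<.03)&(abs(T[:,1])<.014)]; print(n,len(q),np.percentile(q,[2,50,98],axis=0).round(4).tolist() if len(q) else '')
E
```

```text
tcp_pos: [0.5836, 0.0758, 0.1914]
force: [0.4, -0.3, -1.2]
finger_force: 45.0
tcp_pos: [0.5645, 0.0115, 0.2056]
force: [-0.1, -0.6, -1.9]
finger_force: 45.0
275 200:(20,66) 206:(21,48) 212:(20,36) 218:(25,8) 224:(26,-3) 230:(26,-11) 236:(26,-19) 242:(26,-25) 248:(24,-26) 254:(21,-26) 260:(18,-26) 266:(16,-27) 272:(13,-26) 278:(10,-26) 284:(8,-27) 290:(-129,209) 296:(-138,210) 302:(-145,208) 308:(-154,209)
t 29.9 tcp [0.5663 0.0169 0.2054] xaz 76.72 z [-1.0e-04 -2.4e-03 -1.0e+00] F [-0.3 -0.1 -2.7] w 20.9 ff 45.0 q7 0.24
hub 1093 (0.5695071816444397, 0.03071296028792858) 0.019953496754169464
hub in tool [ 0.0144 -0.0001  0.0934]
boss 836 [[0.0016, -0.0135, -0.0218], [0.0255, -0.0001, -0.0146], [0.0261, 0.0136, -0.0046]]
arm 66 [[0.0225, -0.0132, 0.0173], [0.0229, 0.0012, 0.0185], [0.0231, 0.0134, 0.0199]]
stem 204 [[0.0195, -0.0068, 0.0405], [0.02, -0.0002, 0.0514], [0.0204, 0.0063, 0.0636]]
```

```bash
python3 -m crank '[[[0,0,0],[0.5,1.3,-6],-1],[[0,0,0],[0,0,-6],-1],[[0,0,0],[0,0,-5],-1],[[0,0,0],[0,0,-4],-1],[[0,0,0],[0,0,0],-1]]' 30| grep -E 'tcp|force:'; for i in 1 2 3; do python3 -m crank '[[[0,0,0],[0,0,-2],-1],[[0,0,0],[0,0,-2],-1],[[0,0,0],[0,0,0],-1]]' | grep -E 'tcp|force:'; done; python3 -c "
from h import *
prof('b6.png',(275,))"
```

```text
tcp_pos: [0.5663, 0.0173, 0.184]
force: [-0.0, -0.0, -2.2]
finger_force: 30.0
tcp_pos: [0.5666, 0.0173, 0.1806]
force: [0.6, 0.2, -2.4]
finger_force: 30.0
tcp_pos: [0.5665, 0.0174, 0.1765]
force: [-0.7, 1.2, -1.3]
finger_force: 30.0
tcp_pos: [0.5665, 0.0174, 0.1725]
force: [0.6, -0.5, -1.9]
finger_force: 30.0
275 200:(20,65) 206:(20,49) 212:(21,34) 218:(25,8) 224:(26,-2) 230:(26,-12) 236:(26,-20) 242:(26,-25) 248:(24,-26) 254:(21,-26) 260:(19,-26) 266:(17,-28) 272:(13,-26) 278:(11,-27) 284:(8,-26) 290:(-111,177) 296:(-118,176) 302:(-125,176) 308:(-134,178)
t 31.35 tcp [0.5666 0.0173 0.1726] xaz 76.65 z [-1.0e-04 -2.5e-03 -1.0e+00] F [-0.  -0.1 -2.1] w 21.0 ff 30.0 q7 0.27
```

```bash
for i in 1 2 3 4; do python3 -m crank '[[[0,0,0],[0,0,-2],-1],[[0,0,0],[0,0,-2],-1],[[0,0,0],[0,0,-2],-1],[[0,0,0],[0,0,0],-1]]' | grep -E 'tcp|force:' | grep -v finger; done; python3 -c "
from h import *
prof('b7.png',(275,))"
```

```text
tcp_pos: [0.5665, 0.0173, 0.1664]
force: [-0.5, 0.2, -1.3]
tcp_pos: [0.5665, 0.0173, 0.1604]
force: [-0.0, 1.0, -1.7]
tcp_pos: [0.5665, 0.0173, 0.1544]
force: [1.4, 1.2, -1.1]
tcp_pos: [0.5665, 0.0173, 0.1484]
force: [0.5, -0.1, -1.7]
275 200:(27,36) 206:(22,42) 212:(21,33) 218:(25,8) 224:(26,-2) 230:(26,-11) 236:(26,-19) 242:(25,-24) 248:(23,-26) 254:(21,-27) 260:(18,-25) 266:(16,-26) 272:(13,-26) 278:(11,-27) 284:(8,-26) 290:(-97,152) 296:(-103,151) 302:(-111,152) 308:(-118,152)
t 33.0 tcp [0.5666 0.0173 0.1486] xaz 76.64 z [-1.0e-04 -2.5e-03 -1.0e+00] F [ 0.2  0.1 -2.2] w 21.0 ff 30.0 q7 0.29
```

```bash
python3 -m crank '[[[0,0,0],[0,0,-2],-1],[[0,0,0],[0,0,0],-0.2],[[0,0,0],[0,0,0],-0.2],[[0,0,0],[0,0,0],-0.2],[[0,0,0],[0,0,0],-0.2]]' 30| grep -E 'tcp|force:|width'; python3 -c "
from h import *
tool()"; python3 -m crank '[[[0,0,0],[0,0,15],-0.2],[[0,0,0],[0,0,25],-0.2],[[0,0,0],[0,0,30],-0.2],[[0,0,0],[0,0,30],0],[[0,0,0],[0,0,0],1]]' | grep -E 'tcp|force:|width'; python3 - <<'E'
from h import *
tool(); wcap('c1.png'); P=P3('c1.png')
k=P.reshape(-1,3); q=k[(k[:,2]>.16)&(k[:,2]<.185)&(np.hypot(k[:,0]-.57,k[:,1]-.03)<.03)]; print('boss top',len(q),q.mean(0).round(4))
q=k[(k[:,2]>.145)&(k[:,2]<.185)&(np.hypot(k[:,0]-.57,k[:,1]-.03)>.04)&(np.hypot(k[:,0]-.57,k[:,1]-.03)<.09)]; print('knob',len(q),q.mean(0).round(4))
E
```

```text
tcp_pos: [0.5668, 0.0172, 0.1469]
force: [-0.2, -0.5, -0.5]
gripper_width: 0.395
finger_force: 0.0
t 33.5 tcp [0.5668 0.0172 0.1469] xaz 76.64 z [ 5.0e-04 -2.5e-03 -1.0e+00] F [-0.2 -0.5 -0.5] w 34.7 ff 0.0 q7 0.29
tcp_pos: [0.569, 0.0164, 0.2514]
force: [0.7, 0.1, -0.5]
gripper_width: 0.557
finger_force: 0.0
t 34.0 tcp [0.569  0.0164 0.2514] xaz 76.61 z [ 0.0071 -0.002  -1.    ] F [ 0.7  0.1 -0.5] w 49.0 ff 0.0 q7 0.2
boss top 938 [0.569  0.0317 0.171 ]
knob 793 [0.5133 0.0457 0.166 ]
```

```bash
python3 -m crank '[[[0,0,0.14],[-5,15,10],1],[[0,0,0.14],[-8,19,0],1],[[0,0,0.14],[-8,19,0],1],[[0,0,0.14],[-8,19,0],1],[[0,0,0.14],[-8,19,0],1]]' 30 >/dev/null && python3 -m crank '[[[0,0,0.14],[-8,19,0],1],[[0,0,0.14],[-8,19,0],1],[[0,0,0.14],[-8,19,0],1],[[0,0,0.14],[-8,19,0],1],[[0,0,0.14],[-8,19,0],1]]' >/dev/null&& python3 -m crank '[[[0,0,0.14],[-8,19,0],1],[[0,0,0.14],[-4,19,0],1],[[0,0,0],[0,0,0],1],[[0,0,0],[0,0,0],1]]'>/dev/null; python3 - <<'E'
from h import *
tool(); print(np.round(arm.get_state()['qpos'],2)); wcap('c2.png'); P=P3('c2.png'); im=cv2.imread('pics/c2.png').astype(int)
# white loggers on mat: bright, z .01-.02, y>.2
br=(im.min(2)>170)&(P[...,2]>.008)&(P[...,2]<.024)&(P[...,1]>.22)&(P[...,0]>.33)&(P[...,0]<.68)
n,lab,st,ce=cv2.connectedComponentsWithStats(br.astype(np.uint8))
for i in range(1,n):
    if st[i,4]>150:
        q=P[lab==i]; r=cv2.minAreaRect((q[:,:2]*1000).astype(np.float32)); print('white',st[i,4],ce[i].round(),'mean',q.mean(0).round(4),'rect',np.round(r[0],1),np.round(r[1],1),round(r[2],1))
# pads: dark, z .04-.048
dk=(im.max(2)<90)&(P[...,2]>.036)&(P[...,2]<.05)&(P[...,1]<.21)&(P[...,1]>.02)&(P[...,0]>.38)&(P[...,0]<.54)
n,lab,st,ce=cv2.connectedComponentsWithStats(dk.astype(np.uint8))
for i in range(1,n):
    if st[i,4]>100:
        q=P[lab==i]; r=cv2.minAreaRect((q[:,:2]*1000).astype(np.float32)); print('pad',st[i,4],ce[i].round(),q.mean(0).round(4),np.round(r[0],1),np.round(r[1],1),round(r[2],1))
E
```

```text
t 35.45 tcp [0.4776 0.2405 0.2564] xaz 172.69 z [ 1.9e-03 -3.0e-04 -1.0e+00] F [ 1.2 -1.5  0. ] w 87.8 ff 0.0 q7 1.16
[-1.1   0.38  0.7   1.86 -0.28  1.01  1.16]
white 942 [330. 119.] mean [0.4181 0.3113 0.0159] rect [420.2 311.7] [21.4 63. ] 89.8
white 815 [429. 165.] mean [0.4848 0.4233 0.0161] rect [487.4 424.1] [64.4 21.1] 11.6
white 696 [339. 234.] mean [0.557 0.312 0.016] rect [559.4 312.9] [63.2 21.3] 21.0
pad 971 [117. 173.] [0.4438 0.0698 0.0432] [446.3  66.4] [23.1 61.4] 83.8
pad 904 [163. 174.] [0.4521 0.12   0.0433] [452.8 119. ] [16.6 61.6] 82.8
pad 847 [208. 175.] [0.4587 0.1693 0.0435] [459.  168.4] [16.3 61.7] 83.1
pad 129 [143. 235.] [0.5198 0.0801 0.0411] [519.3  79.1] [38.3 17. ] 32.6
```

```bash
python3 - <<'E'
from h import *
P=P3('c2.png').reshape(-1,3)
a=np.radians(-6.9); X=np.array([np.cos(a),np.sin(a)]); Y=np.array([-X[1],X[0]])
c=np.array([.4528,.119]); L=np.stack([(P[:,:2]-c)@X,(P[:,:2]-c)@Y,P[:,2]],1)
for z0,z1 in((.046,.0505),(.0505,.056),(.056,.064),(.064,.075)):
    m=(L[:,2]>z0)&(L[:,2]<z1)&(abs(L[:,0])<.075)&(abs(L[:,1])<.08)
    h,ex,ey=np.histogram2d(L[m,0]*1000,L[m,1]*1000,bins=[np.arange(-60,64,4),np.arange(-78,84,6)])
    print(z0,z1,'rows x from -60 step4; cols y from -78 step 6')
    for i in range(len(h)):
        if h[i].sum()>0: print(int(ex[i]),' '.join(f'{int(v):2d}' for v in h[i]))
E
```

```text
0.046 0.0505 rows x from -60 step4; cols y from -78 step 6
-44  0  0  0  0  0  0  0  1  1  3  4  5  6  4  6  3  1  0  0  0  0  0  0  0  1  0
-40  0  0  0  0  0  0  0  0  0  0  0  0  0  0  0  0  0  0  0  0  0  0  0  0  4  0
-36  0  0  0  0  0  0  0  0  0  0  0  0  0  0  0  0  0  0  0  0  0  0  0  0  2  0
-32  0  0  8  0  0  0  0  6  0  0  5  0  0  0  0  3  0  0  0  3  0  1  0  3  0  0
-28  0  0  9  0  0  0  0  5  0  0  6  0  0  0  0  4  0  0  0  5  0  0  0  0  3  0
-24  0  0  8  0  0  0  0  6  0  0  6  0  0  0  0  4  0  0  0  4  0  0  0  0  4  0
-20  0  0  3  0  0  0  0  3  0  0  2  0  0  0  0  2  0  0  0  1  0  0  0  0  0  0
-16  0  0  0  0  0  0  0  0  0  0  0  0  0  1  0  0  0  0  0  0  0  0  0  0  0  0
-8  0  0  0  0  0  0  0  0  0  0  0  0  1  0  0  0  0  0  0  0  0  0  0  0  0  0
0  0  0  0  1  0  0  0  0  0  0  0  0  0  1  0  0  0  0  0  0  0  0  0  0  0  0
20  0  0  8  0  0  0  0  6  0  0  7  0  0  0  0  5  0  0  3  3  0  0  0  3  2  0
24  0  0  8  0  0  0  0  8  0  0  6  0  0  0  0  4  0  0  0  1  0  0  0  0  3  0
28  0  0  1  0  0  0  0  1  0  0  1  0  0  0  0  2  0  0  0  0
[... 1042 characters left out ...]
 0  0  2  1  0
52 10 10 11 10  7  0  0  0  0  0  0  0  0  0  0  0  0  0  0  0  0  0  0  0  0  0
56  0  0  0  0  7  0  0  0  0  0  0  0  0  0  0  0  0  0  0  0  0  0  0  0  0  0
0.056 0.064 rows x from -60 step4; cols y from -78 step 6
-44  0  5 15 16 17 16 18 16 17 17 19 15 18 18 17 18 16 16 17 16 16 14 16 17  4  0
-40  0  6 22 23 24 24 22 22 25 22 24 24 22 21 24 22 24 23 24 19 23 20 22 22  7  0
-36  0  5 16 18 15 19 18 17 17 18 16 17 18 16 17 18 17 15 19 19 14 17 18 18  5  0
52 16 16 17 17  4  0  0  0  0  0  0  0  0  0  0  0  0  0  0  0  0  0  0  0  0  0
56 18 18 17 16 10  0  0  0  0  0  0  0  0  0  0  0  0  0  0  0  0  0  0  0  0  0
0.064 0.075 rows x from -60 step4; cols y from -78 step 6
```

```bash
python3 -m crank '[[[0,0,0.062],[-29,36,-20],0],[[0,0,0.062],[-28.5,35.5,-20],0],[[0,0,0],[0,0,-40],0],[[0,0,0],[0,0,-40],0],[[0,0,0],[0,0,-40],0]]' 30 >/dev/null && python3 -m crank '[[[0,0,0],[0,0,-40],0],[[0,0,0],[0,0,-30],0],[[0,0,0],[0,0,0],0],[[0,0,0],[0,0,0],0]]' >/dev/null; python3 -c "
from h import *
tool()"
```

```text
t 36.4 tcp [0.4212 0.3113 0.0274] xaz 179.83 z [ 2.7e-03 -4.0e-04 -1.0e+00] F [0.6 0.5 0.4] w 44.0 ff 0.0 q7 1.32
```

```bash
python3 -m crank '[[[0,0,0],[-0.5,0,-12],0],[[0,0,0],[0,0,-11],0],[[0,0,0],[0,0,0],-1],[[0,0,0],[0,0,0],-1],[[0,0,0],[0,0,0],-1]]' 30 | grep -E 'tcp|force|width'&& python3 -m crank '[[[0,0,0],[0,0,20],-1],[[0,0,0],[0,0,40],-1],[[0,0,0],[0,0,40],-1],[[0,0,-0.04],[10,-40,0],-1],[[0,0,-0.04],[10,-40,0],-1]]' |grep -E 'tcp|force|width' && python3 -m crank '[[[0,0,-0.037],[10,-40,0],-1],[[0,0,0],[0,-40,0],-1],[[0,0,0],[0,-40,0],-1],[[0,0,0],[0,-40,0],-1],[[0,0,0],[0,0,0],-1]]' |grep -E 'tcp|force|width'; python3 -c "
from h import *
tool()"
```

```text
tcp_pos: [0.4201, 0.3127, 0.0043]
force: [0.4, 0.9, 0.3]
gripper_width: 0.253
finger_force: 0.1
tcp_pos: [0.4407, 0.2336, 0.1055]
force: [-0.2, -0.7, -0.4]
gripper_width: 0.246
finger_force: 30.0
tcp_pos: [0.4497, 0.0668, 0.1045]
force: [0.4, 0.1, 0.6]
gripper_width: 0.247
finger_force: 30.0
t 37.9 tcp [0.4497 0.0668 0.1045] xaz 172.81 z [ 0.003  -0.0013 -1.    ] F [0.4 0.1 0.6] w 21.7 ff 30.0 q7 1.63
```

```bash
cat >> h.py <<'E'
def nestchk(save,c):
    s=arm.get_state();wcap(save);P=P3(save).reshape(-1,3);im=cv2.imread('pics/'+save).reshape(-1,3).astype(int)
    R=cv2.Rodrigues(np.array(s['tool_rot'],float))[0];T=(P-np.array(s['tcp_pos']))@R
    q=T[(abs(T[:,1])<.011)&(T[:,2]>-.02)&(T[:,2]<.012)&(abs(T[:,0])<.06)&(im.min(1)>110)]
    print('logger in tool x',np.percentile(q[:,0],[1,99]).round(4),'z top',np.percentile(q[:,2],3).round(4),len(q))
    a=np.radians(-6.9); X=np.array([np.cos(a),np.sin(a)]); Y=np.array([-X[1],X[0]]); L=np.stack([(P[:,:2]-c)@X,(P[:,:2]-c)@Y],1)
    g=L[(P[:,2]>.047)&(P[:,2]<.0545)&(abs(L[:,0]+.026)<.006)&(abs(L[:,1])<.021)]
    print('rear guides y: left',np.percentile(g[g[:,1]>0.005,1],[3,97]).round(4) if (g[:,1]>.005).any() else '', 'right',np.percentile(g[g[:,1]<-.005,1],[3,97]).round(4) if (g[:,1]<-.005).any() else '')
    b=L[(P[:,2]>.057)&(P[:,2]<.064)&(L[:,0]<-.025)&(L[:,0]>-.06)&(abs(L[:,1])<.04)]; print('anvil face x',np.percentile(b[:,0],98).round(4) if len(b) else '')
    d=np.array(s['tcp_pos'])[:2]-c; print('tcp in nest',(d@X).round(4),(d@Y).round(4)); tool()
E
python3 -c "
from h import *
nestchk('d1.png',np.array([.4485,.0692]))"
```

```text
logger in tool x [-0.0162  0.0319] z top -0.0128 4085
rear guides y: left [0.0125 0.0162] right [-0.0172 -0.0135]
anvil face x -0.035
tcp in nest 0.0014 -0.0022
t 37.95 tcp [0.4499 0.07   0.1044] xaz 172.98 z [ 3.e-03  3.e-04 -1.e+00] F [-0.3  1.   0.1] w 21.7 ff 30.0 q7 1.63
```

```bash
python3 -m crank '[[[0,0,0],[1.5,-1.5,-15],-1],[[0,0,0],[0,0,-15],-1],[[0,0,0],[0,0,-12],-1],[[0,0,0],[0,0,-8],-1],[[0,0,0],[0,0,0],-1]]' |grep -E 'tcp|force|width' && python3 -m crank '[[[0,0,0],[0,0,-3],-1],[[0,0,0],[0,0,-3],-1],[[0,0,0],[0,0,0],-1]]' |grep -E 'tcp|force|width'; python3 -c "
from h import *
tool()"
```

```text
tcp_pos: [0.4514, 0.0713, 0.054]
force: [-2.3, -1.7, 8.2]
gripper_width: 0.253
finger_force: 30.0
tcp_pos: [0.4515, 0.0704, 0.049]
force: [-6.0, -5.5, 23.4]
gripper_width: 0.271
finger_force: 30.0
t 38.75 tcp [0.4515 0.0704 0.049 ] xaz 173.24 z [ 2.5e-03  9.0e-04 -1.0e+00] F [-6.  -5.5 23.4] w 23.9 ff 30.0 q7 1.71
```

```bash
python3 -m crank '[[[0,0,0],[0,0,8],-1],[[0,0,0],[0,0,6],-1],[[0,0,0],[0,-2.2,0],-1],[[0,0,0],[0,0,0],-1],[[0,0,0],[0,0,0],-1]]' |grep -E 'tcp|force|width' ; python3 -c "
from h import *
nestchk('d2.png',np.array([.4485,.0692]))"
```

```text
tcp_pos: [0.4512, 0.069, 0.0617]
force: [0.8, -0.0, -1.3]
gripper_width: 0.269
finger_force: 30.0
logger in tool x [-0.0143  0.0471] z top -0.0188 5171
rear guides y: left [0.0125 0.0164] right [-0.0173 -0.0134]
anvil face x -0.035
tcp in nest 0.0027 0.0001
t 39.3 tcp [0.4512 0.0689 0.0617] xaz 173.31 z [ 2.1e-03  4.0e-04 -1.0e+00] F [ 0.2 -0.9 -1.4] w 24.0 ff 30.0 q7 1.7
```

```bash
cat >> h.py <<'E'
def plane(save):
    s=arm.get_state();wcap(save);P=P3(save).reshape(-1,3);im=cv2.imread('pics/'+save).reshape(-1,3).astype(int)
    R=cv2.Rodrigues(np.array(s['tool_rot'],float))[0];T=(P-np.array(s['tcp_pos']))@R
    m=(abs(T[:,1])<.016)&(T[:,2]>-.03)&(T[:,2]<.02)&(T[:,0]>.009)&(T[:,0]<.05)&(im.min(1)>100); q=T[m]
    A=np.c_[q[:,:2],np.ones(len(q))]; w=np.ones(len(q),bool)
    for _ in range(8):
        p=np.linalg.lstsq(A[w],q[w,2],rcond=None)[0]; r=q[:,2]-A@p; w=abs(r)<.002
    k=q[w]; print('plane n',w.sum(),'of',len(q),'pitch deg(z per x)',np.degrees(np.arctan(p[0])).round(1),'roll(z per y)',np.degrees(np.arctan(p[1])).round(1),'z0',p[2].round(4),'x max',np.percentile(k[:,0],99).round(4),'y',np.percentile(k[:,1],[1,99]).round(4)); 
    rr=cv2.minAreaRect((k[:,:2]*1000).astype(np.float32)); print(rr)
E
python3 -c "
from h import *
plane('d3.png'); tool()"
```

```text
plane n 1498 of 4831 pitch deg(z per x) 35.9 roll(z per y) -2.3 z0 -0.0285 x max 0.0472 y [-0.0153  0.0152]
((29.28801727294922, 0.05713176727294922), (31.906034469604492, 36.106693267822266), 89.93092346191406)
t 39.35 tcp [0.4512 0.0689 0.0616] xaz 173.31 z [ 1.9e-03  4.0e-04 -1.0e+00] F [-1.  -0.6 -0.6] w 23.9 ff 30.0 q7 1.7
```

```bash
python3 -m crank '[[[0,0,0],[0,0,20],-1],[[0,0,0],[0,0,25],-1],[[0,0,0],[0,0,0],-1]]' |grep -E 'width' ; python3 - <<'E'
from h import *
prof('d4.png',(262,275,288),range(130,300,9))
E
```

```text
gripper_width: 0.27
262 130:(63,93) 139:(57,91) 148:(52,79) 157:(49,53) 166:(44,49) 175:(36,65) 184:(31,63) 193:(73,-146) 202:(18,64) 211:(32,-4) 220:(31,-13) 229:(27,-16) 238:(23,-15) 247:(19,-15) 256:(15,-15) 265:(11,-15) 274:(6,-15) 283:(2,-15) 292:(-3,-15)
275 130:(63,94) 139:(57,91) 148:(52,79) 157:(49,52) 166:(44,51) 175:(36,65) 184:(30,64) 193:(24,64) 202:(18,66) 211:(32,-4) 220:(31,-15) 229:(28,-17) 238:(24,-17) 247:(20,-17) 256:(16,-17) 265:(12,-17) 274:(7,-17) 283:(3,-17) 292:(-2,-16)
288 130:(63,93) 139:(57,92) 148:(52,80) 157:(49,53) 166:(44,51) 175:(34,79) 184:(27,79) 193:(21,78) 202:(15,77) 211:(8,79) 220:(31,-16) 229:(28,-17) 238:(25,-19) 247:(20,-18) 256:(16,-19) 265:(12,-19) 274:(8,-19) 283:(4,-19) 292:(-1,-19)
t 39.7 tcp [0.4522 0.0692 0.1076] xaz 173.32 z [ 0.0047  0.0014 -1.    ] F [ 0.5  0.4 -1.2] w 23.7 ff 30.0 q7 1.63
```

```bash
python3 -m crank '[[[0,0,0],[0,45,0],-1],[[0,0,0],[0,45,0],-1],[[0,0,0],[0,45,0],-1],[[0,0,0],[0,45,0],-1],[[0,0,0],[0,35,0],-1]]' >/dev/null; python3 -m crank '[[[0,0,0],[0,0,-30],-1],[[0,0,0],[0,0,-30],-1],[[0,0,0],[0,0,-25],-1],[[0,0,0],[0,0,-6],-1],[[0,0,0],[0,0,0],-1]]' |grep -E 'tcp|force|width'; python3 -m crank '[[[0,0,0],[0,0,-4],-1],[[0,0,0],[0,0,0],-0.2],[[0,0,0],[0,0,0],-0.2],[[0,0,0],[0,0,0],-0.2],[[0,0,0],[0,0,0],-0.2]]' |grep -E 'tcp|force|width'
```

```text
tcp_pos: [0.4506, 0.283, 0.0147]
force: [-0.3, 0.2, -0.8]
gripper_width: 0.274
finger_force: 30.0
tcp_pos: [0.4516, 0.2841, 0.0124]
force: [-0.1, 0.4, -0.2]
gripper_width: 0.398
finger_force: 0.0
```

```bash
python3 - <<'E'
from h import *
prof('d5.png',(262,275,288),range(202,300,9))
E
```

```text
262 202:(32,12) 211:(31,-2) 220:(28,-5) 229:(23,-4) 238:(19,-4) 247:(15,-5) 256:(10,-4) 265:(5,-4) 274:(-0,-3) 283:(-5,-3) 292:(-10,-3)
275 202:(32,12) 211:(31,-2) 220:(28,-4) 229:(23,-4) 238:(19,-4) 247:(15,-5) 256:(9,-3) 265:(6,-5) 274:(-0,-3) 283:(-4,-5) 292:(-9,-4)
288 202:(32,12) 211:(32,-4) 220:(28,-4) 229:(23,-4) 238:(19,-4) 247:(14,-3) 256:(10,-4) 265:(5,-4) 274:(0,-4) 283:(-5,-3) 292:(-9,-5)
t 41.25 tcp [0.4515 0.284  0.0122] xaz 173.31 z [ 0.0029  0.001  -1.    ] F [-0.7 -0.3  0.6] w 35.0 ff 0.0 q7 1.32
```

```bash
python3 -m crank '[[[0,0,0],[0,0,-8],-0.2],[[0,0,0],[0,0,0],-1],[[0,0,0],[0,0,0],-1],[[0,0,0],[0,0,0],-1],[[0,0,0],[0,0,20],-1]]' 30 >/dev/null; python3 -m crank '[[[0,0,0],[0,0,35],-1],[[0,0,0],[0,0,35],-1],[[0,0,0],[0,-40,0],-1],[[0,0,0],[0,-40,0],-1],[[0,0,0],[0,-40,0],-1]]' >/dev/null; python3 -m crank '[[[0,0,0],[0,-40,0],-1],[[0,0,0],[0,-40,0],-1],[[0,0,0],[0,-15.5,0],-1],[[0,0,0],[0,0,0],-1],[[0,0,0],[0,0,0],-1]]' |grep -E 'width'; python3 -c "
from h import *
prof('d6.png',(262,275,288),range(210,250,9))"
```

```text
gripper_width: 0.252
262 210:(32,-3) 219:(31,-13) 228:(26,-12) 237:(23,-13) 246:(19,-13)
275 210:(32,-3) 219:(31,-12) 228:(27,-12) 237:(23,-13) 246:(18,-12)
288 210:(32,-2) 219:(31,-12) 228:(27,-12) 237:(23,-13) 246:(18,-12)
t 42.8 tcp [0.4515 0.0696 0.0939] xaz 173.38 z [ 0.0025  0.0012 -1.    ] F [ 0.5  1.  -0.2] w 21.7 ff 30.0 q7 1.65
```

```bash
python3 -m crank '[[[0,0,0],[0,-1.2,-12],-1],[[0,0,0],[0,0,-12],-1],[[0,0,0],[0,0,-8],-1],[[0,0,0],[0,0,0],-1],[[0,0,0],[0,0,0],-1]]' |grep -E 'tcp|force|width'; python3 -m crank '[[[0,0,0],[0,0,-3],-1],[[0,0,0],[0,0,-3],-1],[[0,0,0],[0,0,0],-1],[[0,0,0],[0,0,0],-1]]' |grep -E 'tcp|force|width';python3 -c "
from h import *
tool()"
```

```text
tcp_pos: [0.4511, 0.067, 0.0615]
force: [-0.1, -0.1, -0.1]
gripper_width: 0.246
finger_force: 30.0
tcp_pos: [0.4514, 0.0671, 0.0559]
force: [0.1, -0.6, -0.0]
gripper_width: 0.246
finger_force: 30.0
t 43.7 tcp [0.4514 0.0671 0.0559] xaz 173.3 z [ 2.5e-03  6.0e-04 -1.0e+00] F [ 0.1 -0.6 -0. ] w 21.6 ff 30.0 q7 1.71
```

```bash
python3 -m crank '[[[0,0,0],[0,1.2,0],-1],[[0,0,0],[0,0,-2],-1],[[0,0,0],[0,0,-2],-1],[[0,0,0],[0,0,-2],-1],[[0,0,0],[0,0,0],-1]]' |grep -E 'tcp|force|width'; python3 -m crank '[[[0,0,0],[0,0,-2],-1],[[0,0,0],[0,0,0],-1]]' |grep -E 'tcp|force|width'
```

```text
tcp_pos: [0.4511, 0.0682, 0.0496]
force: [0.5, 0.4, -0.9]
gripper_width: 0.245
finger_force: 30.0
tcp_pos: [0.4513, 0.0683, 0.0477]
force: [0.8, -0.3, 0.1]
gripper_width: 0.24
finger_force: 30.0
```

```bash
python3 -m crank '[[[0,0,0],[0,0,0],-0.25],[[0,0,0],[0,0,0],-0.25],[[0,0,0],[0,0,0],-0.25],[[0,0,0],[0,0,25],-0.25],[[0,0,0],[0,0,35],-0.25]]' >/dev/null; python3 -c "
from h import *
nestchk('d7.png',np.array([.4485,.0692]))
P=P3('d7.png');a=np.radians(-6.9); X=np.array([np.cos(a),np.sin(a)]); Y=np.array([-X[1],X[0]]);c=np.array([.4485,.0692]);L=np.stack([(P[...,:2]-c)@X,(P[...,:2]-c)@Y,P[...,2]],-1).reshape(-1,3)
q=L[(L[:,2]>.0555)&(L[:,2]<.0615)&(L[:,0]>-.0325)&(L[:,0]<.045)&(abs(L[:,1])<.013)];print(np.percentile(q,[1,50,99],axis=0).round(4))"
python3 -m crank '[[[0,0,0.08],[0,40,10],0],[[0,0,0.08],[0,40,10],0],[[0,0,0.08],[20,42,0],0],[[0,0,0.08],[30,42,0],0],[[0,0,0.08],[30,42,0],0]]' >/dev/null;python3 -m crank '[[[0,0,0.083],[28,39,0],0],[[0,0,0],[0,0,-30],0],[[0,0,0],[0,0,-30],0],[[0,0,0],[0,0,-30],0],[[0,0,0],[0,0,0],0]]' >/dev/null; python3 -c "
from h import *
tool()"
```

```text
logger in tool x [-0.0554 -0.0546] z top -0.0149 2
rear guides y: left [0.0062 0.0162] right [-0.017  -0.0062]
anvil face x -0.0256
tcp in nest 0.0018 -0.0011
t 44.95 tcp [0.4533 0.0681 0.1124] xaz 173.22 z [ 0.0062  0.0019 -1.    ] F [ 1.8 -0.2  2.9] w 33.0 ff 0.0 q7 1.63
[[-0.0286 -0.0112  0.0569]
 [ 0.0018 -0.0005  0.0598]
 [ 0.0395  0.0103  0.0613]]
t 45.95 tcp [0.5545 0.3093 0.034 ] xaz -159.02 z [-0.0044 -0.0021 -1.    ] F [-0.2  0.1  0.1] w 43.7 ff 0.0 q7 1.69
```

```bash
python3 -m crank '[[[0,0,0],[0,0,-10],0],[[0,0,0],[0,0,0],0],[[0,0,0],[0,0,0],0]]' | grep tcp; python3 - <<'E'
from h import *
s=arm.get_state();wcap('e1.png');P=P3('e1.png').reshape(-1,3);im=cv2.imread('pics/e1.png').reshape(-1,3).astype(int)
R=cv2.Rodrigues(np.array(s['tool_rot'],float))[0];T=(P-np.array(s['tcp_pos']))@R
q=T[(P[:,2]>.0125)&(P[:,2]<.021)&(abs(T[:,1])<.03)&(abs(T[:,0])<.05)&(im.min(1)>130)]
print('logger x',np.percentile(q[:,0],[1,99]).round(4),'y',np.percentile(q[:,1],[2,98]).round(4),cv2.minAreaRect((q[:,:2]*1000).astype(np.float32))); tool()
E
```

```text
tcp_pos: [0.5582, 0.3111, 0.0291]
logger x [-0.0316  0.03  ] y [-0.0094  0.0112] ((-1.2650375366210938, 0.9497470855712891), (64.15975189208984, 21.762666702270508), 0.5654169917106628)
t 46.3 tcp [0.5583 0.3111 0.0292] xaz -159.02 z [ 0.0036  0.0027 -1.    ] F [-0.5  0.3 -0.1] w 44.0 ff 0.0 q7 1.7
```

```bash
python3 -m crank '[[[0,0,0],[0,0,-12],0],[[0,0,0],[0,0,-13],0],[[0,0,0],[0,0,0],-1],[[0,0,0],[0,0,0],-1],[[0,0,0],[0,0,0],-1]]' 30 | grep -E 'tcp|force|width'; python3 -m crank '[[[0,0,0],[0,0,20],-1],[[0,0,0],[0,0,40],-1],[[0,0,0],[0,0,40],-1],[[0,0,-0.081],[-17,-32,0],-1],[[0,0,-0.081],[-17,-32,0],-1]]' >/dev/null; python3 -m crank '[[[0,0,-0.081],[-17,-32,0],-1],[[0,0,-0.081],[-17,-32,0],-1],[[0,0,-0.081],[-17,-32,0],-1],[[0,0,-0.08],[-17,-33,0],-1],[[0,0,0],[0,0,0],-1]]' |grep width;  python3 -m crank '[[[0,0,0],[0,0,-20],-1],[[0,0,0],[0,0,-20],-1],[[0,0,0],[0,0,0],-1],[[0,0,0],[0,0,0],-1]]' |grep -E 'tcp|force|width'; python3 -c "
from h import *
prof('e2.png',(262,275,288),range(210,250,9)); nestchk('e3.png',np.array([.4545,.1188]))"
```

```text
tcp_pos: [0.5573, 0.3106, 0.0028]
force: [-0.7, 0.6, 0.7]
gripper_width: 0.252
finger_force: 0.0
gripper_width: 0.245
tcp_pos: [0.4557, 0.1179, 0.0632]
force: [-0.3, -0.3, -0.8]
gripper_width: 0.247
finger_force: 30.0
262 210:(26,18) 219:(29,-7) 228:(27,-14) 237:(23,-14) 246:(19,-13)
275 210:(26,19) 219:(29,-7) 228:(27,-14) 237:(23,-14) 246:(19,-13)
288 210:(26,19) 219:(29,-7) 228:(27,-14) 237:(23,-13) 246:(19,-13)
t 48.25 tcp [0.4561 0.118  0.0635] xaz 173.21 z [ 3.2e-03  8.0e-04 -1.0e+00] F [ 1.   0.2 -0.2] w 21.7 ff 30.0 q7 1.6
logger in tool x [-0.015   0.0461] z top -0.0143 5118
rear guides y: left [0.0125 0.0162] right [-0.0172 -0.0134]
anvil face x -0.0348
tcp in nest 0.0017 -0.0006
t 48.3 tcp [0.4562 0.118  0.0637] xaz 173.21 z [ 0.0037  0.001  -1.    ] F [-0.   0.1  1. ] w 21.4 ff 30.0 q7 1.6
```

Aligned: 1.7 mm and −0.6 mm in the nest frame. I'll lower it, release it, and go on to logger B.

```bash
python3 -m crank '[[[0,0,0],[0,0,-5],-1],[[0,0,0],[0,0,-4],-1],[[0,0,0],[0,0,-3],-1],[[0,0,0],[0,0,0],-1]]' |grep -E 'tcp|force|width'; python3 -m crank '[[[0,0,0],[0,0,-3],-1],[[0,0,0],[0,0,-2],-1],[[0,0,0],[0,0,0],-1]]' |grep -E 'tcp|force|width'
```

```text
tcp_pos: [0.4552, 0.1176, 0.0505]
force: [0.2, -0.4, -0.2]
gripper_width: 0.247
finger_force: 30.0
tcp_pos: [0.4556, 0.1177, 0.0466]
force: [-4.4, -0.8, 14.0]
gripper_width: 0.24
finger_force: 30.0
```

```bash
python3 -m crank '[[[0,0,0],[0,0,0.5],-0.25],[[0,0,0],[0,0,0],-0.25],[[0,0,0],[0,0,0],-0.25],[[0,0,0],[0,0,25],-0.25],[[0,0,0],[0,0,35],-0.25]]' >/dev/null; python3 -c "
from h import *
wcap('e4.png');tool()
P=P3('e4.png');a=np.radians(-6.9); X=np.array([np.cos(a),np.sin(a)]); Y=np.array([-X[1],X[0]]);c=np.array([.4545,.1188]);L=np.stack([(P[...,:2]-c)@X,(P[...,:2]-c)@Y,P[...,2]],-1).reshape(-1,3)
q=L[(L[:,2]>.0555)&(L[:,2]<.0615)&(L[:,0]>-.0325)&(L[:,0]<.045)&(abs(L[:,1])<.013)];print(np.percentile(q,[1,50,99],axis=0).round(4))"
python3 -m crank '[[[0,0,0.054],[2,44,0],0],[[0,0,0.054],[5,44,0],0],[[0,0,0.054],[6,44,0],0],[[0,0,0.054],[6,44,0],0],[[0,0,0.054],[6,44,0],0]]' >/dev/null;python3 -m crank '[[[0,0,0.051],[6,44,0],0],[[0,0,0],[0,42,0],0],[[0,0,0],[0,0,-40],0],[[0,0,0],[0,0,-40],0],[[0,0,0],[0,0,0],0]]' >/dev/null; python3 -m crank '[[[0,0,0],[0,0,0],0],[[0,0,0],[0,0,0],0]]' | grep tcp;  python3 - <<'E'
from h import *
s=arm.get_state();wcap('e5.png');P=P3('e5.png').reshape(-1,3);im=cv2.imread('pics/e5.png').reshape(-1,3).astype(int)
R=cv2.Rodrigues(np.array(s['tool_rot'],float))[0];T=(P-np.array(s['tcp_pos']))@R
q=T[(P[:,2]>.0125)&(P[:,2]<.021)&(abs(T[:,1])<.03)&(abs(T[:,0])<.05)&(im.min(1)>130)]
print('logger x',np.percentile(q[:,0],[1,99]).round(4),'y',np.percentile(q[:,1],[2,98]).round(4),cv2.minAreaRect((q[:,:2]*1000).astype(np.float32))); tool()
E
```

```text
t 49.55 tcp [0.4574 0.1177 0.1107] xaz 173.11 z [ 0.0059  0.002  -1.    ] F [ 1.8 -0.6  2.4] w 33.1 ff 0.0 q7 1.54
[[-0.0277 -0.0116  0.0568]
 [ 0.0024 -0.0007  0.0599]
 [ 0.0401  0.0099  0.0613]]
tcp_pos: [0.488, 0.4242, 0.0285]
logger x [-0.0286  0.0325] y [-0.01    0.0103] ((1.5308208465576172, 0.1542186737060547), (63.20075225830078, 21.706924438476562), 0.18476037681102753)
t 50.8 tcp [0.4881 0.4244 0.0287] xaz -168.45 z [ 0.0049  0.0036 -1.    ] F [ 0.  -0.4  0.4] w 43.6 ff 0.0 q7 1.36
```

```bash
python3 -m crank '[[[0,0,0],[0,0,-12],0],[[0,0,0],[0,0,-12.5],0],[[0,0,0],[0,0,0],-1],[[0,0,0],[0,0,0],-1],[[0,0,0],[0,0,0],-1]]' 30 | grep -E 'tcp|force|width'; python3 -m crank '[[[0,0,0],[0,0,20],-1],[[0,0,0],[0,0,40],-1],[[0,0,0],[0,0,40],-1],[[0,0,-0.054],[-4,-43,0],-1],[[0,0,-0.054],[-4,-43,0],-1]]' >/dev/null; python3 -m crank '[[[0,0,-0.054],[-4,-43,0],-1],[[0,0,-0.054],[-4,-43,0],-1],[[0,0,-0.052],[-4,-43,0],-1],[[0,0,-0.052],[-3,-42,0],-1],[[0,0,0],[0,0,0],-1]]' |grep width;  python3 -m crank '[[[0,0,0],[0,0,-20],-1],[[0,0,0],[0,0,-20],-1],[[0,0,0],[0,0,0],-1],[[0,0,0],[0,0,0],-1]]' |grep -E 'tcp|force|width'; python3 -c "
from h import *
prof('e6.png',(262,275,288),range(210,250,9)); nestchk('e7.png',np.array([.4605,.1684]))"
```

```text
tcp_pos: [0.4862, 0.4235, 0.0015]
force: [-0.1, 0.1, 0.0]
gripper_width: 0.25
finger_force: 0.0
gripper_width: 0.247
tcp_pos: [0.4638, 0.1671, 0.0627]
force: [-0.5, -0.2, -0.6]
gripper_width: 0.242
finger_force: 30.0
262 210:(26,18) 219:(31,-12) 228:(27,-15) 237:(23,-15) 246:(19,-15)
275 210:(26,19) 219:(31,-12) 228:(27,-15) 237:(23,-14) 246:(19,-15)
288 210:(26,18) 219:(30,-11) 228:(27,-14) 237:(24,-15) 246:(19,-15)
t 52.75 tcp [0.4641 0.1672 0.063 ] xaz 173.27 z [ 0.0035  0.0013 -1.    ] F [ 0.2 -0.6 -0.5] w 21.5 ff 30.0 q7 1.51
logger in tool x [-0.0141  0.0481] z top -0.0155 5192
rear guides y: left [0.0126 0.0163] right [-0.0173 -0.0134]
anvil face x -0.0351
tcp in nest 0.0038 -0.0008
t 52.8 tcp [0.4642 0.1672 0.063 ] xaz 173.26 z [ 0.0039  0.0014 -1.    ] F [-1.  -0.6 -0. ] w 21.6 ff 30.0 q7 1.51
```

```bash
python3 -m crank '[[[0,0,0],[-1,0,-5],-1],[[0,0,0],[0,0,-5],-1],[[0,0,0],[0,0,-3],-1],[[0,0,0],[0,0,-2],-1],[[0,0,0],[0,0,0],-1]]' |grep -E 'tcp|force|width'; python3 -m crank '[[[0,0,0],[0,0,-2],-1],[[0,0,0],[0,0,-1],-1],[[0,0,0],[0,0,0],-1]]' |grep -E 'tcp|force|width'; python3 -m crank '[[[0,0,0],[0,0,0],-0.25],[[0,0,0],[0,0,0],-0.25],[[0,0,0],[0,0,0],-0.25],[[0,0,0],[0,0,25],-0.25],[[0,0,0],[0,0,35],-0.25]]' >/dev/null; python3 -c "
from h import *
wcap('e8.png');tool()
P=P3('e8.png');a=np.radians(-6.9); X=np.array([np.cos(a),np.sin(a)]); Y=np.array([-X[1],X[0]])
for c in((.4605,.1684),(.4545,.1188),(.4485,.0692)):
    L=np.stack([(P[...,:2]-c)@X,(P[...,:2]-c)@Y,P[...,2]],-1).reshape(-1,3)
    q=L[(L[:,2]>.0555)&(L[:,2]<.0625)&(L[:,0]>-.0325)&(L[:,0]<.045)&(abs(L[:,1])<.013)];print(np.percentile(q,[1,50,99],axis=0).round(4).tolist())"
```

```text
tcp_pos: [0.4623, 0.1665, 0.0466]
force: [-0.8, 0.0, -0.5]
gripper_width: 0.244
finger_force: 30.0
tcp_pos: [0.4627, 0.1667, 0.0453]
force: [-5.9, -1.8, 21.4]
gripper_width: 0.244
finger_force: 30.0
t 54.15 tcp [0.4645 0.1669 0.1083] xaz 173.17 z [ 0.006   0.0023 -1.    ] F [2.5 0.6 3.1] w 33.1 ff 0.0 q7 1.45
[[-0.0282, -0.0121, 0.0567], [0.0022, -0.0013, 0.0599], [0.0397, 0.0094, 0.0615]]
[[-0.0278, -0.0112, 0.0566], [-0.0041, -0.0013, 0.0599], [0.0316, 0.0101, 0.0614]]
[[-0.0287, -0.0104, 0.056], [-0.0036, 0.0013, 0.0598], [0.025, 0.0108, 0.0614]]
```

```bash
python3 -m crank '[[[0,0,0],[0,0,40],0],[[0,0,0],[0,0,40],0],[[0,0,0],[0,-40,20],0],[[0,0,0],[20,-40,0],0],[[0,0,0],[26,-41,0],0]]' >/dev/null;  python3 -m crank '[[[0,0,0],[0,0,0],0],[[0,0,0],[0,0,0],0],[[0,0,0],[0,0,0],0]]' >/dev/null; python3 - <<'E'
from h import *
tool(); wcap('f1.png'); P=P3('f1.png').reshape(-1,3); im=cv2.imread('pics/f1.png').reshape(-1,3).astype(int)
q=P[(P[:,2]>.162)&(P[:,2]<.172)&(np.hypot(P[:,0]-.511,P[:,1]-.0446)<.025)]; c,r=cv2.minEnclosingCircle(q[:,:2].astype(np.float32)); print('knob',len(q),q.mean(0).round(4),c,r)
br=(im[:,2]-im[:,0]>25)&(P[:,2]>.13)&(P[:,2]<.175)&(np.hypot(P[:,0]-.511,P[:,1]-.0446)<.03); q=P[br]; print(len(q), cv2.minEnclosingCircle(q[:,:2].astype(np.float32)), np.percentile(q[:,2],[5,95]))
q=P[(P[:,2]>.165)&(P[:,2]<.176)&(np.hypot(P[:,0]-.5695,P[:,1]-.0307)<.022)]; print('boss',len(q),cv2.minAreaRect((q[:,:2]*1000).astype(np.float32)),q[:,2].mean())
E
```

```text
t 54.95 tcp [0.5079 0.047  0.2034] xaz 173.33 z [ 0.0013  0.001  -1.    ] F [0.6 0.3 0.5] w 43.9 ff 0.0 q7 1.61
knob 693 [0.507  0.0439 0.1683] (0.5090490579605103, 0.0436360165476799) 0.010159322060644627
855 ((0.5085772275924683, 0.04365118592977524), 0.009862781502306461) [0.14435515 0.17048131]
boss 27 ((556.90087890625, 30.42360496520996), (16.083925247192383, 1.4991917610168457), 82.59294128417969) 0.1658289010067301
```

```bash
python3 -m crank '[[[0,0,0],[2,-3,-20],0],[[0,0,0],[0,0,-20],0],[[0,0,0],[0,0,-15],0],[[0,0,0],[0,0,-13],0],[[0,0,0],[0,0,0],0]]' |grep -E 'tcp|force|width'; python3 -m crank '[[[0,0,0],[0,0,0],-1],[[0,0,0],[0,0,0],-1],[[0,0,0],[0,0,0],-1],[[0,0,0],[0,0,0],-1],[[0,0,0],[0,0,0],-1]]' 35 |grep -E 'tcp|force|width'; python3 -c "
from h import *
tool()"
```

```text
tcp_pos: [0.5093, 0.0433, 0.1344]
force: [-0.4, 0.2, 0.3]
gripper_width: 0.501
finger_force: 0.0
tcp_pos: [0.5107, 0.0428, 0.1362]
force: [-0.5, 0.5, 2.0]
gripper_width: 0.227
finger_force: 35.0
t 56.0 tcp [0.5107 0.0428 0.1362] xaz 173.25 z [ 2.9e-03  8.0e-04 -1.0e+00] F [-0.5  0.5  2. ] w 20.0 ff 35.0 q7 1.7
```

```bash
python3 - <<'E'
import numpy as np
t=np.radians(168-12*np.arange(31)); p=60*np.c_[np.cos(t),np.sin(t)]; p=np.round(p,1)
print(np.round(np.diff(p,axis=0),1).tolist())
E
```

```text
[[3.9, 11.9], [6.3, 10.9], [8.4, 9.3], [10.1, 7.4], [11.5, 5.1], [12.2, 2.6], [12.6, 0.0], [12.2, -2.6], [11.5, -5.1], [10.1, -7.4], [8.4, -9.3], [6.3, -10.9], [3.9, -11.9], [1.3, -12.5], [-1.3, -12.5], [-3.9, -11.9], [-6.3, -10.9], [-8.4, -9.3], [-10.1, -7.4], [-11.5, -5.1], [-12.2, -2.6], [-12.6, 0.0], [-12.2, 2.6], [-11.5, 5.1], [-10.1, 7.4], [-8.4, 9.3], [-6.3, 10.9], [-3.9, 11.9], [-1.3, 12.5], [1.3, 12.5]]
```

```bash
python3 -m crank '[[[0,0,0],[0.9,3,0],-1],[[0,0,0],[1.1,3,0],-1],[[0,0,0],[1.9,5.9,0],-1],[[0,0,0],[3.1,5.5,0],-1],[[0,0,0],[3.2,5.4,0],-1]]' 40 |grep -E 'tcp|force'; python3 -m crank '[[[0,0,0],[8.4,9.3,0],-1],[[0,0,0],[10.1,7.4,0],-1],[[0,0,0],[11.5,5.1,0],-1],[[0,0,0],[12.2,2.6,0],-1],[[0,0,0],[12.6,0,0],-1]]' |grep -E 'tcp|force'; python3 -c "
from h import *
tool()"
```

```text
tcp_pos: [0.5206, 0.0655, 0.1359]
force: [-1.9, -3.5, 3.7]
finger_force: 40.0
tcp_pos: [0.5732, 0.091, 0.1356]
force: [-12.0, -0.6, 11.8]
finger_force: 40.2
t 57.0 tcp [0.5732 0.091  0.1356] xaz 173.32 z [-0.0042  0.0014 -1.    ] F [-12.   -0.6  11.8] w 20.2 ff 40.2 q7 1.63
```

```bash
python3 -m crank '[[[0,0,0],[12.2,-2.6,0],-1],[[0,0,0],[11.5,-5.1,0],-1],[[0,0,0],[10.1,-7.4,0],-1],[[0,0,0],[8.4,-9.3,0],-1],[[0,0,0],[6.3,-10.9,0],-1]]' 45 |grep -E 'tcp|force|width'; python3 -m crank '[[[0,0,0],[3.9,-11.9,0],-1],[[0,0,0],[1.3,-12.5,0],-1],[[0,0,0],[-1.3,-12.5,0],-1],[[0,0,0],[-3.9,-11.9,0],-1],[[0,0,0],[-6.3,-10.9,0],-1]]' |grep -E 'tcp|force|width'; python3 -c "
from h import *
tool()"
```

```text
tcp_pos: [0.6218, 0.0633, 0.1354]
force: [-12.7, 21.6, 13.0]
gripper_width: 0.226
finger_force: 45.0
tcp_pos: [0.6254, 0.0065, 0.1374]
force: [17.9, 17.1, -3.2]
gripper_width: 0.225
finger_force: 45.2
t 58.0 tcp [0.6254 0.0065 0.1374] xaz 173.74 z [ 0.0164  0.0123 -0.9998] F [17.9 17.1 -3.2] w 19.8 ff 45.2 q7 1.79
```

```bash
python3 -m crank '[[[0,0,0],[0,0,0],-1]]' |grep -E 'tcp|force'; python3 -m crank '[[[0,0,0],[0,0,0],-1]]' |grep -E 'tcp|force';  python3 - <<'E'
from h import *
tool(); wcap('g1.png'); P=P3('g1.png').reshape(-1,3)
s=arm.get_state(); print(np.round(s['qpos'],2))
a=np.radians(-6.9); X=np.array([np.cos(a),np.sin(a)]); Y=np.array([-X[1],X[0]]); L=np.stack([(P[:,:2]-np.array([.4545,.1188]))@X,(P[:,:2]-np.array([.4545,.1188]))@Y,P[:,2]],1)
g=L[(L[:,2]>.0505)&(L[:,2]<.0545)&(abs(L[:,0]+.026)<.006)]; h,e=np.histogram(g[:,1],bins=np.arange(-.12,.08,.002)); print([(round(e[i]*1000),int(h[i])) for i in range(len(h)) if h[i]>8])
E
```

```text
tcp_pos: [0.6224, 0.0, 0.1371]
force: [5.8, 3.4, 1.2]
finger_force: 45.1
tcp_pos: [0.6213, -0.0021, 0.137]
force: [4.1, 2.2, 2.6]
finger_force: 45.1
t 58.2 tcp [ 0.6213 -0.0021  0.137 ] xaz 173.39 z [ 0.0091  0.003  -1.    ] F [4.1 2.2 2.6] w 19.9 ff 45.1 q7 1.79
[-0.49  0.68  0.61  1.73 -0.49  0.88  1.79]
[]
```

```bash
python3 - <<'E'
import numpy as np
t=np.radians(-36-9*np.arange(41)); p=np.round(60*np.c_[np.cos(t),np.sin(t)],1); d=np.round(np.diff(p,axis=0),1)
for i in range(8): print(int(-36-45*i),d[5*i:5*i+5].tolist())
E
```

```text
-36 [[-6.1, -7.1], [-7.1, -6.1], [-8.1, -5.0], [-8.7, -3.6], [-9.1, -2.2]]
-81 [[-9.4, -0.7], [-9.4, 0.7], [-9.1, 2.2], [-8.7, 3.6], [-8.1, 5.0]]
-126 [[-7.1, 6.1], [-6.1, 7.1], [-5.0, 8.1], [-3.6, 8.7], [-2.2, 9.1]]
-171 [[-0.7, 9.4], [0.7, 9.4], [2.2, 9.1], [3.6, 8.7], [5.0, 8.1]]
-216 [[6.1, 7.1], [7.1, 6.1], [8.1, 5.0], [8.7, 3.6], [9.1, 2.2]]
-261 [[9.4, 0.7], [9.4, -0.7], [9.1, -2.2], [8.7, -3.6], [8.1, -5.0]]
-306 [[7.1, -6.1], [6.1, -7.1], [5.0, -8.1], [3.6, -8.7], [2.2, -9.1]]
-351 [[0.7, -9.4], [-0.7, -9.4], [-2.2, -9.1], [-3.6, -8.7], [-5.0, -8.1]]
```

```bash
python3 -m crank '[[[0,0,0],[-6.1,-7.1,0],-1],[[0,0,0],[-7.1,-6.1,0],-1],[[0,0,0],[-8.1,-5,0],-1],[[0,0,0],[-8.7,-3.6,0],-1],[[0,0,0],[-9.1,-2.2,0],-1]]' 45 |grep -E 'tcp|force:'; python3 -m crank '[[[0,0,0],[-9.4,-0.7,0],-1],[[0,0,0],[-9.4,0.7,0],-1],[[0,0,0],[-9.1,2.2,0],-1],[[0,0,0],[-8.7,3.6,0],-1],[[0,0,0],[-8.1,5,0],-1]]' |grep -E 'tcp|force:'; python3 -m crank '[[[0,0,0],[-7.1,6.1,0],-1],[[0,0,0],[-6.1,7.1,0],-1],[[0,0,0],[-5,8.1,0],-1],[[0,0,0],[-3.6,8.7,0],-1],[[0,0,0],[-2.2,9.1,0],-1]]' |grep -E 'tcp|force:'; python3 -m crank '[[[0,0,0],[-0.7,9.4,0],-1],[[0,0,0],[0.7,9.4,0],-1],[[0,0,0],[2.2,9.1,0],-1],[[0,0,0],[3.6,8.7,0],-1],[[0,0,0],[5,8.1,0],-1]]' |grep -E 'tcp|force:';python3 -c "
from h import *
tool()"
```

```text
tcp_pos: [0.5832, -0.0286, 0.1372]
force: [8.7, -1.8, -1.2]
finger_force: 45.0
tcp_pos: [0.5362, -0.0198, 0.1368]
force: [3.6, -4.3, 1.7]
finger_force: 45.0
tcp_pos: [0.5106, 0.0195, 0.1364]
force: [0.0, -5.0, 4.7]
finger_force: 45.0
tcp_pos: [0.5207, 0.0651, 0.1363]
force: [-2.9, -3.2, 8.7]
finger_force: 45.1
t 60.25 tcp [0.5207 0.0651 0.1363] xaz 173.22 z [ 1.8e-03 -4.0e-04 -1.0e+00] F [-2.9 -3.2  8.7] w 19.6 ff 45.1 q7 1.66
```

```bash
python3 -m crank '[[[0,0,0],[6.1,7.1,0],-1],[[0,0,0],[7.1,6.1,0],-1],[[0,0,0],[8.1,5,0],-1],[[0,0,0],[8.7,3.6,0],-1],[[0,0,0],[9.1,2.2,0],-1]]' 45 |grep -E 'tcp|force:'; python3 -m crank '[[[0,0,0],[9.4,0.7,0],-1],[[0,0,0],[9.4,-0.7,0],-1],[[0,0,0],[9.1,-2.2,0],-1],[[0,0,0],[8.7,-3.6,0],-1],[[0,0,0],[8.1,-5,0],-1]]' |grep -E 'tcp|force:'; python3 -m crank '[[[0,0,0],[7.1,-6.1,0],-1],[[0,0,0],[6.1,-7.1,0],-1],[[0,0,0],[5,-8.1,0],-1],[[0,0,0],[3.6,-8.7,0],-1],[[0,0,0],[2.2,-9.1,0],-1]]' |grep -E 'tcp|force:'; python3 -m crank '[[[0,0,0],[0.7,-9.4,0],-1],[[0,0,0],[-0.7,-9.4,0],-1],[[0,0,0],[-2.2,-9.1,0],-1],[[0,0,0],[-3.6,-8.7,0],-1],[[0,0,0],[-5,-8.1,0],-1]]' |grep -E 'tcp|force:';python3 -c "
from h import *
tool()"
```

```text
tcp_pos: [0.5588, 0.0896, 0.1361]
force: [-8.6, -2.2, 11.6]
finger_force: 45.1
tcp_pos: [0.6023, 0.0819, 0.1358]
force: [-12.4, 5.8, 14.0]
finger_force: 45.0
tcp_pos: [0.6273, 0.0519, 0.1359]
force: [-7.3, 22.6, 11.5]
finger_force: 45.0
tcp_pos: [0.6251, 0.0059, 0.1375]
force: [17.2, 19.3, -3.1]
finger_force: 45.1
t 62.25 tcp [0.6251 0.0059 0.1375] xaz 173.71 z [ 0.0159  0.0119 -0.9998] F [17.2 19.3 -3.1] w 20.1 ff 45.1 q7 1.79
```

```bash
python3 -m crank '[[[0,0,0],[0,0,0],-1],[[0,0,0],[0,0,0],-1]]' |grep -E 'tcp|force:'; python3 -m crank '[[[0,0,0],[-6.1,-7.1,0],-1],[[0,0,0],[-7.1,-6.1,0],-1],[[0,0,0],[-8.1,-5,0],-1],[[0,0,0],[-8.7,-3.6,0],-1],[[0,0,0],[-9.1,-2.2,0],-1]]' 45 |grep -E 'tcp|force:'; python3 -m crank '[[[0,0,0],[-9.4,-0.7,0],-1],[[0,0,0],[-9.4,0.7,0],-1],[[0,0,0],[-9.1,2.2,0],-1],[[0,0,0],[-8.7,3.6,0],-1],[[0,0,0],[-8.1,5,0],-1]]' |grep -E 'tcp|force:'; python3 -m crank '[[[0,0,0],[-7.1,6.1,0],-1],[[0,0,0],[-6.1,7.1,0],-1],[[0,0,0],[-5,8.1,0],-1],[[0,0,0],[-3.6,8.7,0],-1],[[0,0,0],[-2.2,9.1,0],-1]]' |grep -E 'tcp|force:'; python3 -m crank '[[[0,0,0],[-0.7,9.4,0],-1],[[0,0,0],[0.7,9.4,0],-1],[[0,0,0],[2.2,9.1,0],-1],[[0,0,0],[3.6,8.7,0],-1],[[0,0,0],[5,8.1,0],-1]]' |grep -E 'tcp|force:'; python3 -c "
from h import *
tool()"
```

```text
tcp_pos: [0.622, -0.0007, 0.1371]
force: [7.1, 5.1, 0.2]
finger_force: 45.1
tcp_pos: [0.5832, -0.0286, 0.1372]
force: [8.2, -1.7, -0.6]
finger_force: 45.0
tcp_pos: [0.5362, -0.0197, 0.1368]
force: [2.4, -4.9, 2.6]
finger_force: 45.0
tcp_pos: [0.5106, 0.0194, 0.1364]
force: [-0.2, -5.1, 5.9]
finger_force: 45.0
tcp_pos: [0.5207, 0.0651, 0.1363]
force: [-2.9, -4.3, 8.8]
finger_force: 45.1
t 64.45 tcp [0.5207 0.0651 0.1363] xaz 173.22 z [ 1.8e-03 -5.0e-04 -1.0e+00] F [-2.9 -4.3  8.8] w 19.7 ff 45.1 q7 1.66
```

```bash
python3 -m crank '[[[0,0,0],[6.1,7.1,0],-1],[[0,0,0],[7.1,6.1,0],-1],[[0,0,0],[8.1,5,0],-1],[[0,0,0],[8.7,3.6,0],-1],[[0,0,0],[9.1,2.2,0],-1]]' 45 |grep -E 'tcp|force:'; python3 -m crank '[[[0,0,0],[9.4,0.7,0],-1],[[0,0,0],[9.4,-0.7,0],-1],[[0,0,0],[9.1,-2.2,0],-1],[[0,0,0],[8.7,-3.6,0],-1],[[0,0,0],[8.1,-5,0],-1]]' |grep -E 'tcp|force:'; python3 -m crank '[[[0,0,0],[7.1,-6.1,0],-1],[[0,0,0],[6.1,-7.1,0],-1],[[0,0,0],[5,-8.1,0],-1],[[0,0,0],[3.6,-8.7,0],-1],[[0,0,0],[2.2,-9.1,0],-1]]' |grep -E 'tcp|force:'; python3 -m crank '[[[0,0,0],[0.7,-9.4,0],-1],[[0,0,0],[-0.7,-9.4,0],-1],[[0,0,0],[-2.2,-9.1,0],-1],[[0,0,0],[-3.6,-8.7,0],-1],[[0,0,0],[-5,-8.1,0],-1]]' |grep -E 'tcp|force:'; python3 -m crank '[[[0,0,0],[0,0,0],-1],[[0,0,0],[0,0,0],-1]]' |grep -E 'tcp|force:'
```

```text
tcp_pos: [0.5588, 0.0896, 0.1361]
force: [-7.6, -2.8, 12.3]
finger_force: 45.1
tcp_pos: [0.6023, 0.0819, 0.1358]
force: [-11.6, 5.2, 13.9]
finger_force: 45.0
tcp_pos: [0.6273, 0.052, 0.1359]
force: [-6.9, 23.1, 11.3]
finger_force: 45.0
tcp_pos: [0.6254, 0.0067, 0.1376]
force: [17.9, 19.9, -3.3]
finger_force: 45.2
tcp_pos: [0.6222, -0.0004, 0.1371]
force: [6.8, 5.8, 2.2]
finger_force: 45.1
```

```bash
python3 -m crank '[[[0,0,0],[-6.1,-7.1,0],-1],[[0,0,0],[-7.1,-6.1,0],-1],[[0,0,0],[-8.1,-5,0],-1],[[0,0,0],[-8.7,-3.6,0],-1],[[0,0,0],[-9.1,-2.2,0],-1]]' 45 |grep -E 'tcp|force:'; python3 -m crank '[[[0,0,0],[-9.4,-0.7,0],-1],[[0,0,0],[-9.4,0.7,0],-1],[[0,0,0],[-9.1,2.2,0],-1],[[0,0,0],[-8.7,3.6,0],-1],[[0,0,0],[-8.1,5,0],-1]]' |grep -E 'tcp|force:'; python3 -m crank '[[[0,0,0],[-7.1,6.1,0],-1],[[0,0,0],[-6.1,7.1,0],-1],[[0,0,0],[-5,8.1,0],-1],[[0,0,0],[-3.6,8.7,0],-1],[[0,0,0],[-2.2,9.1,0],-1]]' |grep -E 'tcp|force:'; python3 -m crank '[[[0,0,0],[-0.7,9.4,0],-1],[[0,0,0],[0.7,9.4,0],-1],[[0,0,0],[2.2,9.1,0],-1],[[0,0,0],[3.6,8.7,0],-1],[[0,0,0],[0,0,0],-1]]' |grep -E 'tcp|force:'; python3 -c "
from h import *
tool()"
```

```text
tcp_pos: [0.5832, -0.0286, 0.1372]
force: [7.8, -0.8, -0.6]
finger_force: 45.0
tcp_pos: [0.5362, -0.0197, 0.1368]
force: [3.3, -4.2, 1.8]
finger_force: 45.0
tcp_pos: [0.5106, 0.0195, 0.1364]
force: [-0.9, -4.9, 5.7]
finger_force: 45.0
tcp_pos: [0.5168, 0.0587, 0.1363]
force: [-0.9, 0.1, 7.2]
finger_force: 45.1
t 68.65 tcp [0.5168 0.0587 0.1363] xaz 173.33 z [ 3.7e-03  8.0e-04 -1.0e+00] F [-0.9  0.1  7.2] w 19.7 ff 45.1 q7 1.67
```

```bash
python3 -m crank '[[[0,0,0],[0,0,0],-0.2],[[0,0,0],[0,0,0],-0.2],[[0,0,0],[0,0,0],-0.2],[[0,0,0],[0,0,30],0],[[0,0,0],[0,0,45],0]]' 30 |grep -E 'tcp|force|width';  python3 -m crank '[[[0,0,0],[-15,-30,35],0],[[0,0,0],[-15,-40,0],0],[[0,0,0],[-15,-40,0],0],[[0,0,0],[-10,-40,0],0],[[0,0,0],[0,0,0],0]]' >/dev/null; python3 -m crank '[[[0,0,0],[0,0,0],0],[[0,0,0],[0,0,0],0]]' >/dev/null; cat >> h.py <<'E'
def look(save):
    wcap(save); P=P3(save); im=cv2.imread('pics/'+save).astype(int)
    a=np.radians(-6.9); X=np.array([np.cos(a),np.sin(a)]); Y=np.array([-X[1],X[0]]); c=np.array([.4545,.1188])
    L=np.stack([(P[...,:2]-c)@X,(P[...,:2]-c)@Y,P[...,2]],-1)
    m=((L[...,2]>.0565)&(L[...,2]<.0625)&(L[...,0]>-.0320)&(L[...,0]<.045)&(L[...,1]<.08)&(L[...,1]>-.25)).astype(np.uint8)
    n,lab,st,ce=cv2.connectedComponentsWithStats(m)
    for i in range(1,n):
        if st[i,4]>150:
            q=P[lab==i]; r=cv2.minAreaRect((q[:,:2]*1000).astype(np.float32)); l=L[lab==i]; print('nest logger',st[i,4],'c',np.round(r[0],1),np.round(r[1],1),round(r[2],1),'z',np.median(q[:,2]).round(4),'x_n',np.percentile(l[:,0],[1,99]).round(4),'y_n',np.percentile(l[:,1],[1,99]).round(4))
    m=((P[...,2]>.0125)&(P[...,2]<.022)&(P[...,1]<-.13)&(P[...,0]>.33)&(P[...,0]<.66)).astype(np.uint8)
    n,lab,st,ce=cv2.connectedComponentsWithStats(m)
    for i in range(1,n):
        if st[i,4]>100: q=P[lab==i]; r=cv2.minAreaRect((q[:,:2]*1000).astype(np.float32)); print('rim?',st[i,4],np.round(r[0],1),np.round(r[1],1),round(r[2],1))
    m=((abs(P[...,2]-.003)<.006)&(im.max(2)-im.min(2)<40)&(im.max(2)>70)&(P[...,1]<-.13)&(P[...,1]>-.4)&(P[...,0]>.33)&(P[...,0]<.66)).astype(np.uint8)
    m=cv2.morphologyEx(m,cv2.MORPH_OPEN,np.ones((3,3)))
    n,lab,st,ce=cv2.connectedComponentsWithStats(m)
    for i in range(1,n):
        if st[i,4]>800: q=P[lab==i]; r=cv2.minAreaRect((q[:,:2]*1000).astype(np.float32)); print('floor?',st[i,4],ce[i].round(),np.round(r[0],1),np.round(r[1],1),round(r[2],1))
    tool()
E
python3 -c "
from h import *
look('h1.png')"
```

```text
tcp_pos: [0.5139, 0.0574, 0.2098]
force: [0.8, 0.6, 1.4]
gripper_width: 0.496
finger_force: 0.0
nest logger 1353 c [429.4 -78.3] [22.1 61.6] 84.4 z 0.0599 x_n [-0.0319  0.0291] y_n [-0.2091 -0.1875]
nest logger 1324 c [435.2 -28.8] [22.3 61.6] 84.5 z 0.0599 x_n [-0.0312  0.0288] y_n [-0.1599 -0.1382]
nest logger 1328 c [441.5  20.3] [22.5 61.7] 86.0 z 0.06 x_n [-0.0314  0.0286] y_n [-0.1109 -0.0888]
rim? 1015 [ 473.5 -250. ] [166.2 110.8] 2.7
rim? 347 [ 549.6 -425.2] [74.6 17.2] 10.0
rim? 495 [ 571.1 -448.8] [30.9 60.9] 85.7
floor? 9008 [139. 199.] [ 491.5 -252.3] [193.6 100.9] 2.3
t 69.9 tcp [ 0.4612 -0.0911  0.2457] xaz 173.38 z [ 2.2e-03  8.0e-04 -1.0e+00] F [-0.4 -0.7 -0.2] w 44.3 ff 0.0 q7 1.82
```

```bash
python3 -m crank '[[[0,0,0],[-16,6,-30],-0.27],[[0,0,0],[-16,7,-40],-0.27],[[0,0,0],[0,0,-40],-0.27],[[0,0,0],[0,0,-40],-0.27],[[0,0,0],[0,0,0],-0.27]]' 30 >/dev/null;  python3 -m crank '[[[0,0,0],[0,0,-15],-0.27],[[0,0,0],[0,0,0],-0.27],[[0,0,0],[0,0,0],-0.27]]' |grep -E 'tcp|force'; python3 - <<'E'
from h import *
P=P3('h1.png'); a=np.radians(-6.9); X=np.array([np.cos(a),np.sin(a)]); Y=np.array([-X[1],X[0]]); c=np.array([.4545,.1188]); L=np.stack([(P[...,:2]-c)@X,(P[...,:2]-c)@Y,P[...,2]],-1).reshape(-1,3)
for y in(-.1983,-.149,-.0998):
    q=L[(abs(L[:,1]-y)<.006)&(L[:,2]>.046)&(L[:,2]<.063)&(L[:,0]>.015)&(L[:,0]<.047)]; print(y,'front',np.percentile(q[:,0],[90,97,99.5]).round(4))
E
```

```text
tcp_pos: [0.4297, -0.0793, 0.0822]
force: [0.8, -0.4, -0.3]
finger_force: 0.0
-0.1983 front [0.0278 0.0292 0.0294]
-0.149 front [0.0277 0.0289 0.0291]
-0.0998 front [0.0276 0.0288 0.0303]
```

```bash
python3 -m crank '[[[0,0,0],[0,1,-15],-0.27],[[0,0,0],[0,0,-12],-0.27],[[0,0,0],[0,0,-8],-0.27],[[0,0,0],[0,0,0],-0.27],[[0,0,0],[0,0,0],-1]]' 25 |grep -E 'tcp|force';  python3 -m crank '[[[0,0,0],[0,0,0],-1],[[0,0,0],[0,0,0],-1],[[0,0,0],[0,0,8],-1],[[0,0,0],[0,0,20],-1],[[0,0,0],[0,0,40],-1]]' |grep -E 'tcp|force|width';  python3 -m crank '[[[0,0,0],[0,0,40],-1],[[0,0,-0.14],[0,-20,0],-1],[[0,0,-0.14],[0,-20,0],-1],[[0,0,-0.14],[0,-20,0],-1],[[0,0,-0.14],[0,-20,0],-1]]' >/dev/null; python3 -m crank '[[[0,0,-0.14],[0,-20,0],-1],[[0,0,-0.14],[0,-20,0],-1],[[0,0,-0.14],[0,-20,0],-1],[[0,0,-0.14],[0,0,0],-1],[[0,0,-0.14],[0,0,0],-1]]' >/dev/null; python3 -m crank '[[[0,0,-0.14],[0,0,0],-1],[[0,0,-0.02],[0,0,0],-1],[[0,0,0],[0,0,0],-1],[[0,0,0],[0,0,0],-1]]' |grep -E 'width';python3 -c "
from h import *
prof('i1.png',(262,275,288),range(205,250,9)); look('i2.png')"
```

```text
tcp_pos: [0.4288, -0.0787, 0.0461]
force: [0.3, -0.2, -0.1]
finger_force: 0.0
tcp_pos: [0.4271, -0.0785, 0.1138]
force: [0.8, -0.0, -0.2]
gripper_width: 0.248
finger_force: 25.0
gripper_width: 0.247
262 205:(-8,154) 214:(33,-10) 223:(30,-13) 232:(26,-14) 241:(22,-15)
275 205:(-8,154) 214:(33,-10) 223:(30,-14) 232:(26,-14) 241:(22,-14)
288 205:(-8,154) 214:(33,-10) 223:(30,-14) 232:(26,-14) 241:(22,-14)
t 73.15 tcp [ 0.4287 -0.2185  0.1541] xaz 92.01 z [ 0.0012 -0.0019 -1.    ] F [ 0.3  0.3 -0.5] w 21.6 ff 25.0 q7 1.12
rim? 1452 [ 490.6 -244.2] [200.9 100.9] 2.1
rim? 243 [ 648.2 -394.5] [16.6 54.9] 6.8
floor? 1159 [472. 119.] [ 600.1 -143.3] [21.5 60.8] 80.5
floor? 14905 [355. 221.] [ 491.1 -250.9] [195.3 102.2] 2.6
t 73.2 tcp [ 0.4287 -0.2185  0.1541] xaz 91.98 z [ 0.0012 -0.0019 -1.    ] F [ 0.5  1.  -0.2] w 21.8 ff 25.0 q7 1.12
```

```bash
python3 -m crank '[[[0,0,0],[2.7,-36,-10],-1],[[0,0,0],[0,0,-40],-1],[[0,0,0],[0,0,-40],-1],[[0,0,0],[0,0,-30],-1],[[0,0,0],[0,0,0],-1]]'  >/dev/null; python3 -m crank '[[[0,0,0],[0,0,-15],-1],[[0,0,0],[0,0,-10],-1],[[0,0,0],[0,0,0],-1]]' |grep -E 'tcp|force'; python3 -c "
from h import *
tool()"
```

```text
tcp_pos: [0.4315, -0.2545, 0.0091]
force: [-0.0, 0.9, -0.5]
finger_force: 25.0
t 74.0 tcp [ 0.4315 -0.2545  0.0091] xaz 91.91 z [ 8.e-04 -2.e-03 -1.e+00] F [-0.   0.9 -0.5] w 21.7 ff 25.0 q7 1.37
```

```bash
python3 -m crank '[[[0,0,0],[0,0,-2.5],-1],[[0,0,0],[0,0,0],-0.27],[[0,0,0],[0,0,0],-0.27],[[0,0,0],[0,0,0],-0.27],[[0,0,0],[0,0,20],-0.27]]'  |grep -E 'force|width'; python3 -m crank '[[[0,0,0],[0,0,45],-0.27],[[0,0,0],[0,0,45],-0.27],[[0,0,0.14],[0,22,0],-0.27],[[0,0,0.14],[0,22,0],-0.27],[[0,0,0.14],[0,22,0],-0.27]]' >/dev/null;  python3 -m crank '[[[0,0,0.14],[0,22,0],-0.27],[[0,0,0.14],[0,22,0],-0.27],[[0,0,0.14],[0,22,0],-0.27],[[0,0,0.14],[0,22,0],-0.27],[[0,0,0.14],[0,22,0],-0.27]]' >/dev/null;  python3 -m crank '[[[0,0,0.14],[2,24,0],-0.27],[[0,0,0.14],[2,25,0],-0.27],[[0,0,0.019],[0,0,-30],-0.27],[[0,0,0],[0,0,0],-0.27],[[0,0,0],[0,0,0],-0.27]]' >/dev/null; python3 -c "
from h import *
look('j1.png')"
```

```text
force: [0.5, -0.2, 0.2]
gripper_width: 0.364
finger_force: 0.0
nest logger 3760 c [435.4 -28.8] [22.2 61.6] 84.5 z 0.06 x_n [-0.0315  0.0281] y_n [-0.1598 -0.1379]
nest logger 3081 c [438.9  20.5] [22.9 57.6] 85.4 z 0.0601 x_n [-0.0316  0.0202] y_n [-0.1111 -0.0893]
rim? 745 [ 431.9 -198.7] [89.9 15.9] 10.3
rim? 307 [ 431.6 -223.7] [ 9.9 22.3] 70.3
floor? 4606 [ 24. 267.] [ 448.9 -222.9] [ 48.6 108.7] 70.2
floor? 1809 [ 38. 373.] [ 551.5 -251.3] [35.6 49.6] 82.9
t 76.05 tcp [ 0.4354 -0.0306  0.087 ] xaz 173.05 z [ 0.0024 -0.     -1.    ] F [ 0.2 -0.4 -0.1] w 32.6 ff 0.0 q7 1.95
```

```bash
python3 -m crank '[[[0,0,0],[0,1.8,-15],-0.27],[[0,0,0],[0,0,-15],-0.27],[[0,0,0],[0,0,-10],-0.27],[[0,0,0],[0,0,0],-0.27],[[0,0,0],[0,0,0],-1]]' 25 |grep -E 'tcp|force';  python3 -m crank '[[[0,0,0],[0,0,0],-1],[[0,0,0],[0,0,0],-1],[[0,0,0],[0,0,8],-1],[[0,0,0],[0,0,20],-1],[[0,0,0],[0,0,40],-1]]' |grep -E 'tcp|force|width';  python3 -m crank '[[[0,0,0],[0,0,40],-1],[[0,0,-0.14],[6,-21,0],-1],[[0,0,-0.14],[6,-21,0],-1],[[0,0,-0.14],[6,-21,0],-1],[[0,0,-0.14],[6,-21,0],-1]]' >/dev/null; python3 -m crank '[[[0,0,-0.14],[6,-21,0],-1],[[0,0,-0.14],[6,-21,0],-1],[[0,0,-0.14],[6,-21,0],-1],[[0,0,-0.14],[6,-21,0],-1],[[0,0,-0.14],[6,-21,0],-1]]' >/dev/null; python3 -m crank '[[[0,0,-0.14],[0,0,0],-1],[[0,0,-0.02],[0,0,0],-1],[[0,0,0],[0,0,0],-1],[[0,0,0],[0,0,0],-1]]' |grep -E 'width';python3 -c "
from h import *
prof('i3.png',(262,275,288),range(205,250,9)); look('i4.png')"
```

```text
tcp_pos: [0.4357, -0.0283, 0.0469]
force: [-0.3, 0.2, 0.5]
finger_force: 0.0
tcp_pos: [0.4339, -0.0276, 0.1143]
force: [0.2, 0.1, 0.7]
gripper_width: 0.249
finger_force: 25.0
gripper_width: 0.247
262 205:(-8,154) 214:(33,-11) 223:(29,-12) 232:(26,-13) 241:(21,-13)
275 205:(-8,154) 214:(33,-11) 223:(29,-13) 232:(25,-13) 241:(21,-13)
288 205:(-8,156) 214:(33,-11) 223:(30,-13) 232:(25,-13) 241:(22,-14)
t 78.5 tcp [ 0.4894 -0.216   0.1546] xaz 92.0 z [ 0.0011 -0.0015 -1.    ] F [-0.3  0.2  0.2] w 22.0 ff 25.0 q7 1.05
rim? 1503 [ 490.4 -241.6] [200.7  95.8] 2.1
rim? 1435 [ 431.9 -253.3] [22.3 63.9] 3.2
floor? 1172 [403. 120.] [ 601.5 -143.2] [22.1 61.5] 84.0
floor? 12412 [284. 218.] [ 491.4 -251. ] [193.5 102.2] 2.5
t 78.55 tcp [ 0.4895 -0.2161  0.1546] xaz 91.96 z [ 0.0012 -0.0015 -1.    ] F [-0.5 -0.5 -0.9] w 21.9 ff 25.0 q7 1.05
```

```bash
python3 -m crank '[[[0,0,0],[2,-36,-10],-1],[[0,0,0],[0,0,-40],-1],[[0,0,0],[0,0,-40],-1],[[0,0,0],[0,0,-30],-1],[[0,0,0],[0,0,-15],-1]]'  >/dev/null; python3 -m crank '[[[0,0,0],[0,0,-10],-1],[[0,0,0],[0,0,-2.5],-1],[[0,0,0],[0,0,0],-1]]' |grep -E 'tcp|force'; python3 -m crank '[[[0,0,0],[0,0,0],-0.27],[[0,0,0],[0,0,0],-0.27],[[0,0,0],[0,0,0],-0.27],[[0,0,0],[0,0,20],-0.27]]'  |grep -E 'force|width'; python3 -m crank '[[[0,0,0],[0,0,45],-0.27],[[0,0,0],[0,0,45],-0.27],[[0,0,0.14],[-5,27,0],-0.27],[[0,0,0.14],[-5,27,0],-0.27],[[0,0,0.14],[-5,27,0],-0.27]]' >/dev/null;  python3 -m crank '[[[0,0,0.14],[-5,27,0],-0.27],[[0,0,0.14],[-5,27,0],-0.27],[[0,0,0.14],[-5,27,0],-0.27],[[0,0,0.14],[-5,27,0],-0.27],[[0,0,0.14],[-5,27,0],-0.27]]' >/dev/null;  python3 -m crank '[[[0,0,0.14],[-5,27,0],-0.27],[[0,0,0.14],[-5,27,0],-0.27],[[0,0,0.019],[0,0,-30],-0.27],[[0,0,0],[0,0,0],-0.27],[[0,0,0],[0,0,0],-0.27]]' >/dev/null; python3 -c "
from h import *
look('j2.png')"
```

```text
tcp_pos: [0.492, -0.2531, 0.0077]
force: [0.2, 0.2, -1.3]
finger_force: 25.0
force: [-0.2, -0.0, 0.3]
gripper_width: 0.363
finger_force: 0.0
nest logger 3725 c [441.3  20.3] [22.2 62.3] 85.5 z 0.0599 x_n [-0.0315  0.0282] y_n [-0.1106 -0.0883]
rim? 128 [ 480.4 -196.4] [22.7  5.1] 5.2
rim? 259 [ 545.9 -193.2] [48.4  4.7] 1.6
t 81.3 tcp [0.4417 0.0162 0.0876] xaz 172.99 z [ 0.0028 -0.     -1.    ] F [ 1.  -0.4  0. ] w 32.0 ff 0.0 q7 1.85
```

```bash
python3 -m crank '[[[0,0,0],[0,4,-10],-0.27],[[0,0,0],[0,0,-18],-0.27],[[0,0,0],[0,0,-12],-0.27],[[0,0,0],[0,0,0],-0.27],[[0,0,0],[0,0,0],-1]]' 25 |grep -E 'tcp|force';  python3 -m crank '[[[0,0,0],[0,0,0],-1],[[0,0,0],[0,0,0],-1],[[0,0,0],[0,0,8],-1],[[0,0,0],[0,0,20],-1],[[0,0,0],[0,0,40],-1]]' |grep -E 'tcp|force|width';  python3 -m crank '[[[0,0,0],[0,0,40],-1],[[0,0,-0.14],[0,-26,0],-1],[[0,0,-0.14],[0,-26,0],-1],[[0,0,-0.14],[10,-26,0],-1],[[0,0,-0.14],[15,-26,0],-1]]' >/dev/null; python3 -m crank '[[[0,0,-0.14],[17,-26,0],-1],[[0,0,-0.14],[17,-26,0],-1],[[0,0,-0.14],[17,-26,0],-1],[[0,0,-0.14],[17,-26,0],-1],[[0,0,-0.14],[17,-26,0],-1]]' >/dev/null; python3 -m crank '[[[0,0,-0.14],[0,0,0],-1],[[0,0,-0.02],[0,0,0],-1],[[0,0,0],[0,0,0],-1],[[0,0,0],[0,0,0],-1]]' |grep -E 'width';python3 -c "
from h import *
prof('i5.png',(262,275,288),range(205,250,9)); look('i6.png')"
```

```text
tcp_pos: [0.4414, 0.0208, 0.0469]
force: [0.3, -0.9, 0.0]
finger_force: 0.0
tcp_pos: [0.44, 0.021, 0.1149]
force: [1.3, -0.1, 0.4]
gripper_width: 0.247
finger_force: 24.9
gripper_width: 0.25
262 205:(-8,156) 214:(33,-10) 223:(30,-13) 232:(25,-12) 241:(21,-12)
275 205:(-8,156) 214:(33,-11) 223:(30,-13) 232:(25,-13) 241:(22,-14)
288 205:(-8,156) 214:(33,-10) 223:(30,-13) 232:(25,-13) 241:(21,-12)
t 83.75 tcp [ 0.5513 -0.2119  0.1551] xaz 91.94 z [ 0.001  -0.0015 -1.    ] F [ 0.2 -0.3 -0. ] w 21.4 ff 24.9 q7 0.98
rim? 1420 [ 490.2 -242.9] [200.4  97.7] 2.6
rim? 1478 [ 432.1 -253.4] [22.8 63.9] 3.4
rim? 1413 [ 492.6 -250.8] [22.4 62.9] 1.9
floor? 1197 [335. 122.] [ 604.2 -142.1] [63.1 23.9] 0.1
floor? 10690 [199. 218.] [ 491. -251.] [193.3 102.2] 2.4
t 83.8 tcp [ 0.5514 -0.212   0.1551] xaz 91.9 z [ 0.0012 -0.0015 -1.    ] F [ 0.2 -0.1 -0.5] w 21.7 ff 24.9 q7 0.98
```

```bash
python3 -m crank '[[[0,0,0],[-0.5,-37.5,-10],-1],[[0,0,0],[0,0,-40],-1],[[0,0,0],[0,0,-40],-1],[[0,0,0],[0,0,-30],-1],[[0,0,0],[0,0,-15],-1]]'  >/dev/null; python3 -m crank '[[[0,0,0],[0,0,-10],-1],[[0,0,0],[0,0,-3],-1],[[0,0,0],[0,0,0],-1]]' |grep -E 'tcp|force'; python3 -m crank '[[[0,0,0],[0,0,0],-0.27],[[0,0,0],[0,0,0],-0.27],[[0,0,0],[0,0,0],-0.27],[[0,0,0],[0,0,20],-0.27]]'  |grep -E 'force|width'; python3 -m crank '[[[0,0,0],[0,0,45],-0.27],[[0,0,0],[0,0,45],-0.27],[[0,0,0],[-10,20,20],-0.27],[[0,0,0],[0,0,0],-0.27],[[0,0,0],[0,0,0],-0.27]]' >/dev/null; python3 - <<'E'
from h import *
look('k1.png')
P=P3('k1.png')
for c in((.432,-.2534),(.4926,-.2508),(.551,-.2495)):
    q=P[(np.hypot(P[...,0]-c[0],P[...,1]-c[1])<.009)]; print(c,'top z',np.percentile(q[:,2],[5,50,95]).round(4) if len(q) else '')
p,d=cap('top','top9.png')
im=cv2.resize(cv2.imread('pics/top9.png')[150:290,140:410],None,fx=2.0,fy=2.0,interpolation=cv2.INTER_CUBIC); w=cv2.imread('pics/k1.png'); w=cv2.resize(w,(373,280)); im=im[:280,:420]; 
full=cv2.resize(cv2.imread('pics/top9.png')[150:290,200:410],(420,280),interpolation=cv2.INTER_CUBIC)
cv2.imwrite('pics/final.png',np.hstack([w,full]))
E
```

```text
tcp_pos: [0.5515, -0.2506, 0.0077]
force: [0.5, -0.3, -0.0]
finger_force: 24.9
force: [0.2, 0.7, 0.1]
gripper_width: 0.362
finger_force: 0.0
rim? 1720 [ 490.3 -244.8] [200.2 101.3] 2.7
rim? 1587 [ 492.7 -250.1] [22.2 61.8] 2.0
rim? 1719 [ 551.2 -249.3] [21.6 64.1] 2.9
rim? 1734 [ 432.3 -253.4] [22.3 64. ] 3.4
rim? 237 [ 544.1 -300.2] [59.5  4.2] 2.1
rim? 155 [ 567.9 -421.1] [106.4   5.9] 1.6
floor? 1507 [353.  99.] [ 603.4 -142.2] [63.  23.9] 0.4
floor? 16225 [218. 214.] [ 491.1 -250.8] [193.2 102.9] 2.5
t 85.55 tcp [ 0.541  -0.2302  0.1369] xaz 91.79 z [ 0.001  -0.0021 -1.    ] F [0.3 0.3 0.3] w 32.2 ff 0.0 q7 1.03
(0.432, -0.2534) top z [0.0147 0.0158 0.0169]
(0.4926, -0.2508) top z [0.0147 0.0157 0.0168]
(0.551, -0.2495) top z [0.0146 0.0159 0.0169]
```

View pics/final.png

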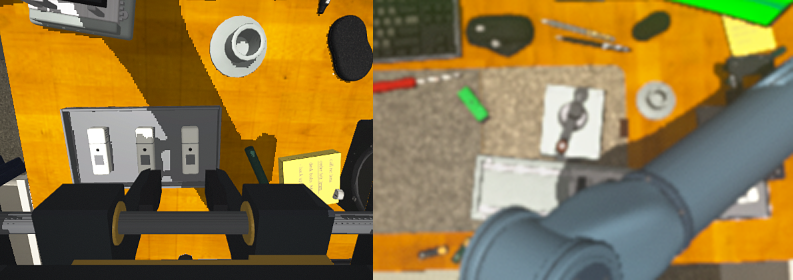

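The final view shows three loggers lying flat in the grey tray, at (98,148), (145,146) and (189,146) in the wrist half. The crank is in its socket, the carriage is at the right end, and the mouse at about (500,35) has not been displaced. Handing in.

```bash
python3 -m crank '[[[0,0,0],[0,0,40],0],[[0,0,0],[0,0,30],0],[[0,0,0],[0,0,0],0],[[0,0,0],[0,0,0],0]]' | grep -E 'tcp|force:'; python3 -c "
from rig import order
print(order.hand_in())"
```

```text
tcp_pos: [0.5408, -0.2306, 0.2063]
force: [0.3, 0.4, -0.5]
finger_force: 0.0
the job is handed in; nothing more can be done
None
```

I handed the job in after about 86 s of robot time, though the hand-in returned no verdict: all three loggers measured pressed flush and flat in the grey sorting tray, the carriage at about 0.15 m, the mouse not displaced; the crank fell onto the mat once while I was seating it, and I picked it up and seated it before loading.

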